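Change over the vial racks in a bench autosampler

ROBOT

A 6-joint arm with a two-finger parallel gripper is mounted at the origin on the work surface. World frame = base frame: x ahead of the robot, y to its left, z up, the work surface at z = 0. Lengths are in m, angles in rad, forces in N, time in s.
With the tool pointing down it reaches from about 0.275 to 0.725 m from the base axis. Payload 15.9 kg.
Tool frame: the origin (TCP) lies at the very end of the fingers, on their centre line; the grasp point (between the pads) lies 19 mm behind it; z points along the fingers, y is the direction in which the jaws open and shut (so a half turn about z gives the same grasp; the last joint's range is limited). The gripper opens to 85 mm and grips with 20 to 120 N. Pads are 22 mm wide; open, the fingers measure 114 mm over their backs; the gripper's body (76 mm by 85 mm) begins 54 mm behind the grasp point. The pads swing forward as they close: fully open they stand 13 mm farther back than shut.
Start: joints at [1.211, 0.213, -0.034, 1.323, 0, 1.571], TCP at [0.176, 0.468, 0.199] pointing down, gripper open.
Joint ranges: [-2.98, 2.98], [-0.74, 1.72], [-1.14, 1.35], [-2.1, 2.04], [-1.57, 1.44], [-3.14, 3.14]. Speed limits (rad/s): [1.89, 1.89, 2.39, 2.57, 3.14, 3.14].

INTERFACE

Orientations are given as a rotation vector (axis times angle).
In Python, from workcell import status, read_camera, robot, regions_of, place_of gives the robot as it stands. The module is installed in compiled form; this text tells all that it offers.
- The arm moves only by the shell command python3 -m crank 'ROWS' [FORCE]. ROWS is JSON, one flat list of numbers, 7 for each row, row after row: the shift along the tool's x, y, z in mm, then the turn, a rotation vector about the tool's x, y, z in rad, then the closure in counts, from 0 (fully open) to 255 (shut). A call has 1 to 8 rows; each row is the pose to reach, as a shift and turn from the pose commanded when the call began, along the tool's axes at that moment; what a row does not reach only later rows make up. A row lasts 1/12 s, in which the tool goes at most 41.7 mm and 7.16 degrees, less where a joint would pass 70% of its speed; a pose out of reach is approached as far as the arm can. A call with a gripper value outside its range is refused whole. The fingers move at their own pace and stop on an object; FORCE is the grip in N (left out, the last holds). Time passes only in rows, so rows that repeat a pose let the fingers close. It gives the time, the measured TCP pose, the force and the opening at its end, in the units of the state.
- status.sense(): the state, without advancing time (a new reading comes with each control period).
- read_camera(name): name is "scene" or "side" or "wrist"; returns a dict with "color" (384x512x3 uint8, blue, green, red), "depth" (384x512 float32, m along the optical axis (not along the pixel's ray), 0 where there is no reading), "fx", "fy", "cx", "cy" (pixels), "R" (3x3) and "t" (3): a world point X has camera coordinates R X + t. Camera axes: x right, y down, z forward; pixel columns grow to the right and rows downward; lengths in m; the calibration is good to about 2 mm. A picture is of the moment at which its call begins.
- robot.close_job(): hands the job in, once; it reports no verdict.
Trained networks look in a picture, given as the dict that the camera call returned (one of the last four; its "shot" number tells which), for a name from the list of things; names that differ only in an ending like _2 or _b are one class to them, and where a whole thing is asked for, a point or a joint stands for the part that bears it (a point fixed in the world has none). Each returns a list of dicts, best first, with "p" (0 to 1); they miss things now and then, are a little off and sometimes report something else, mostly with a low value. They report only what shows in the picture. A call takes as long as a camera call. They do not tell look-alikes from the thing itself.
- regions_of(picture, thing): "pixels" (384x512 bool, what is visible of it) and "position" ([column, row] as shares, 0 to 1, of the picture: columns of its width, rows of its height, amid what is visible of it).
- place_of(picture, thing): "position" ([column, row] as shares, 0 to 1, of the picture: columns of its width, rows of its height: a listed point, or the origin of a listed thing).
The state is a dict: "time_s": time; "joint_positions": joint angles; "joint_velocities": joint speeds; "joint_efforts": joint torques, N m; "tool_pos": TCP position; "tcp_rot": TCP orientation; "contact_force": force on the tool from outside, world axes, zero at the start; "wrist_torque": the same for the moment, N m; "finger_gap": finger opening in m.
Only numpy, scipy, OpenCV 4.12 (cv2) and the standard library are available. Lean on these libraries where they do the work, as an engineer would, in place of code of your own. Each camera call takes 0.05 s, during which the arm holds its last target.

TASK

Change over the vial racks in the autosampler: turn its rotary switch off, swing the hold-down clamp fully open, lift each finished rack out of its bay and set it down flat in the empty shallow tray, and seat every rack waiting on the mat in a bay of its own, flat on the bay floor. Then swing the clamp fully shut over the new racks and turn the switch back on. Never have the sampler switched on while the clamp is open, and do not disturb the other things on the bench.

Things in the scene. Friction and masses are not known exactly. Their poses are not given: they have to be found in the camera images.
- sampler: bench autosampler, white, fixed; origin on the bench under the middle of its three bays. Its x points away from the robot to its rear housing (130 high, from x = 95 mm), y to its left; bays run along x. On its +y side a control pod with the switch (70 high, x -125 to 45, y 121 to 195) and behind it a tower 210 high (x 115 to 205); a parked arm 199 high lies over the housing
- clamp (a joint): rack hold-down clamp, a steel bail hinged in front of the bays about the sampler's y: 0 = shut (its cross bar lies 2 mm over the front ledges of racks in the bays and keeps them in), 2.0 rad = fully open (bar swung up, over the top and leaning towards the robot). Its weight (1 N at the handle) makes it fall to whichever end it leans to, the balance being at 1.57
- clamp_handle (a point): middle of the clamp's round black handle, 16 thick and 74 long, parallel to the sampler's y, sticking out on its -y side beyond the clamp's arm, free all round; 71 above the bench when shut, 135 when open; it moves in an arc of 70 mm radius about clamp_hinge
- clamp_hinge (a point): point on the clamp's hinge axis, in line with the middle of the handle, 71 above the bench; when shut the handle lies 70 mm beyond it in the sampler's +x, from there it swings up and over towards the robot
- switch (a joint): rotary on/off switch on top of the control pod: 0 = on, 1.047 rad = off (its bar then lies along the sampler's x); it turns off anticlockwise, 60 degrees, seen from above. A spring detent (0.1 N m) holds it at either end: once past the middle it snaps on to the nearer end
- switch_grip (a point): on the switch's vertical axis, 12 below the top of its black bar handle (62 long, 14 wide, 30 high, on a disc 52 across and 8 high); grip across the bar here from above; 98 above the bench; its x lies along the bar and turns with it
- bay_0 (a point): centre of the floor of the right (-y) bay, 36 above the bench; the origin of a seated rack is here, its length along the sampler's x. Each bay is 172 by 60 inside (5 to 6 mm of play round a rack), its walls 18 high and 6 thick
- bay_1 (a point): the same of the middle bay
- bay_2 (a point): the same of the left (+y) bay
- done_1: a finished rack, in a bay at the start; one or two of done_1 to done_3 are present. A grey block 160 long (its x), 50 wide, 28 high, the same both ways round, 0.26 kg. Origin: centre of its underside, z up. Two rows of seven vials, caps 50 above its underside. Grip its fin (along x, 112 long, 10 thick, top 88 above the underside) from above at 72. The outer 24 mm of each end is a bare ledge
- done_2: a finished rack, in a bay at the start if present; same shape as done_1
- done_3: a finished rack, in a bay at the start if present; same shape as done_1
- wait_1: a waiting rack, on the dark mat at the start; two or three of wait_1 to wait_3 are present; its length runs roughly along the bench's y; same shape as done_1
- wait_2: a waiting rack, on the dark mat at the start; two or three of wait_1 to wait_3 are present; its length runs roughly along the bench's y; same shape as done_1
- wait_3: a waiting rack, on the dark mat at the start; two or three of wait_1 to wait_3 are present; its length runs roughly along the bench's y; same shape as done_1
- out_tray: empty shallow aluminium tray for finished racks, fixed, 210 (x) by 190 (y) outside, 22 high, walls and floor 5 thick; origin at the centre of its underside; it stands on the left or the right of the sampler
- mat: dark rubber mat, 240 (x) by 200 (y), 2 thick, fixed, on the other side of the sampler; the waiting racks stand on it; origin at the centre of its underside
- solvent: bystander: amber reagent bottle, 60 across, 105 high; origin at the centre of its underside
- beaker: bystander: glass beaker, 70 across, 85 high; origin at the centre of its underside
- washbottle: bystander: white plastic bottle, 56 across, 100 high; origin at the centre of its underside
- wrench: bystander: wrench 150 long lying on the bench; origin near its middle
- capbox: bystander: small cardboard box 70 by 55 by 40; origin at the centre of its underside
- septajar: bystander: small jar, 54 across, 65 high; origin at the centre of its underside
Not all that is in view belongs to the job. What is shaped like the wait_2 but yellow is not meant. What is shaped like the wait_3 but green is not meant.

How it is judged:
By the outcome, as a careful person would: the job done as asked, in the order asked, and still so for the second after the job is handed in, with the robot touching nothing.
Of done_1, done_2, done_3 only 1 to 2 are there at a start; the rules pass over those that are not, and their reading is None.
Of wait_1, wait_2, wait_3 only 2 to 3 are there at a start; the rules pass over those that are not, and their reading is None.
At some moment in a run one of wait_1, wait_2, wait_3 may be knocked a few centimetres aside while the robot is not near it.
Once in a run the grip may slacken for a moment while it holds something.
It also fails if it takes over 210 s, if anything falls off the work surface, if the arm or the gripper's body presses on something with over 40 N, if the wrist force passes 120 N, or if a joint passes its speed limit or range.

## Working session

There is one attempt and no reset: what is moved stays moved. The work goes in short steps, Python scripts to look and compute and a shell command to move; the robot and the scene stay as the last step left them, time stands still between calls to the robot, and variables do not carry over. Pictures are saved under pics/ and viewed, and the job is handed in when it is done.

```bash
ls; mkdir -p pics; python3 - <<'E'
from workcell import status, read_camera
import cv2, numpy as np
s=status.sense(); print(s)
for n in ("scene","side","wrist"):
    p=read_camera(n); cv2.imwrite(f"pics/a_{n}.png",p["color"]); print(n,p["fx"],p["cx"],p["cy"],p["R"],p["t"],p["shot"])
E
```

```text
pics
{'time_s': 0.0, 'joint_positions': array([ 1.21102273e+00,  2.13326017e-01, -3.50489434e-02,  1.32350097e+00,
        1.71085429e-06,  1.57079008e+00]), 'joint_velocities': array([-7.00603701e-04, -7.28323873e-04,  2.24215772e-05, -7.33819184e-05,
        2.05036111e-03, -5.57082408e-04]), 'joint_efforts': array([-2.44334005e-04, -6.86163497e+01,  4.87119985e+01,  1.75476680e-02,
        7.36821812e-05,  2.72645565e-06]), 'tool_pos': array([0.17589978, 0.46764066, 0.19843527]), 'tcp_rot': array([-5.62043501e-01, -3.09070938e+00,  1.66788733e-03]), 'contact_force': array([-0.0259774 , -0.29519376, -0.23940948]), 'wrist_torque': array([0.0156519 , 0.03363369, 0.03814712]), 'finger_gap': 0.08542817669823262}
scene 353.58760693632075 253.7016256071495 191.66824382487889 [[-0.67483282  0.73783395 -0.01420304]
 [ 0.64442154  0.57979964 -0.49855116]
 [-0.35961306 -0.34559143 -0.86674392]] [ 0.24087104 -0.31918884  1.39147906] 1
side 453.16586079009056 254.65360640906687 193.03044781541936 [[ 0.96360776 -0.26691898  0.01464067]
 [-0.16580098 -0.63972608 -0.75050688]
 [ 0.20969055  0.72076681 -0.66070044]] [-0.41167081  0.19223002  1.71792836] 2
wrist 328.3380487399589 257.5822749639514 186.56758930374932 [[ 3.52456427e-01  9.35828140e-01 -4.00296066e-04]
 [ 8.87266758e-01 -3.34030927e-01  3.18089672e-01]
 [ 2.97543555e-01 -1.12467919e-01 -9.48060547e-01]] [-0.49946784 -0.0411668   0.37939532] 3
```

View pics/a_scene.png

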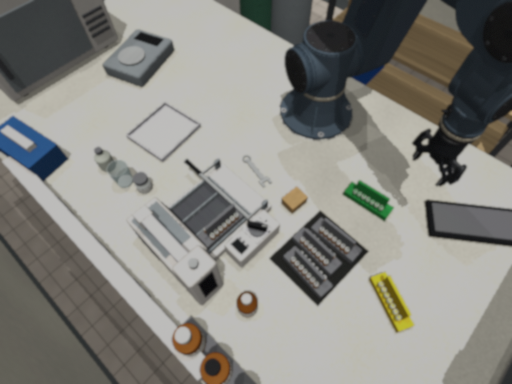

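View pics/a_side.png

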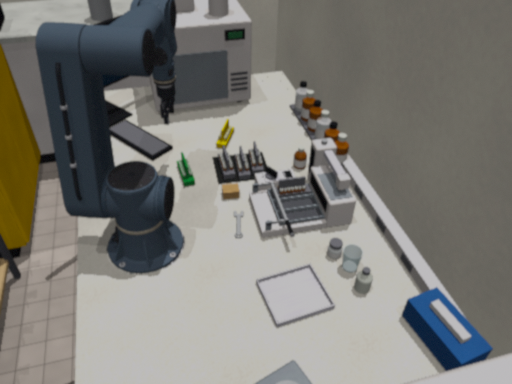

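View pics/a_wrist.png

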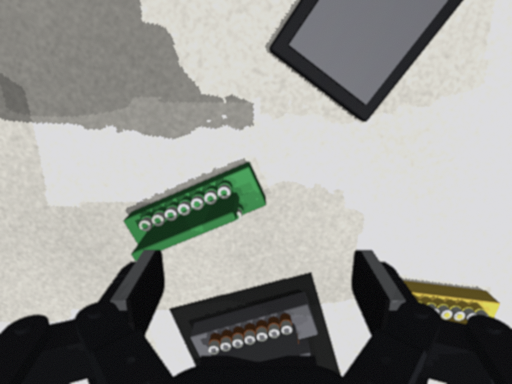

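The scene shows the sampler at about (205,235), the mat with three grey waiting racks at (320,255), the empty tray at (163,130), and one finished rack in a bay at (222,225). The green look-alike is at (368,200) and the yellow one at (392,300). Next I measure.

```bash
cat > h.py <<'E'
import numpy as np, cv2
from scipy.spatial.transform import Rotation as Rn
from workcell import status, read_camera, regions_of, place_of
def K(p): return p["fx"],p["fy"],p["cx"],p["cy"]
def cloud(p):
    fx,fy,cx,cy=K(p); d=p["depth"]; v,u=np.mgrid[0:d.shape[0],0:d.shape[1]]
    c=np.stack([(u-cx)/fx*d,(v-cy)/fy*d,d],-1)
    w=(c-p["t"])@p["R"]; w[d==0]=np.nan; return w
def onz(p,u,v,z):
    fx,fy,cx,cy=K(p); r=np.array([(u-cx)/fx,(v-cy)/fy,1.])@p["R"]; o=-p["R"].T@p["t"]
    return o+r*(z-o[2])/r[2]
def proj(p,X):
    c=p["R"]@np.asarray(X)+p["t"]; return np.array([p["fx"]*c[0]/c[2]+p["cx"],p["fy"]*c[1]/c[2]+p["cy"]])
def place(p,name,z):
    out=[]
    for d in place_of(p,name):
        u,v=d["position"][0]*512,d["position"][1]*384
        out.append((round(d["p"],2),int(u),int(v),onz(p,u,v,z).round(3)))
    return out
def tool():
    s=status.sense(); return s["tool_pos"],Rn.from_rotvec(s["tcp_rot"]),s
def rel(target,yaw_x=None,Rt=None):
    """mm shift in tool axes and rotvec to reach target TCP pos; Rt target rotation (Rotation)"""
    p,R,s=tool(); sh=R.inv().apply(np.asarray(target)-p)*1000
    rv=(R.inv()*Rt).as_rotvec() if Rt is not None else np.zeros(3)
    return sh.round(1),rv.round(4)
def down(yaw):
    """tool z down, jaw (tool y) axis at angle yaw from world x"""
    y=np.array([np.cos(yaw),np.sin(yaw),0]); z=np.array([0,0,-1.]); x=np.cross(y,z)
    return Rn.from_matrix(np.stack([x,y,z],1))
E
python3 - <<'E'
from h import *
for n in ("scene","side"):
    p=read_camera(n); print(n)
    for t,z in [("sampler",0),("clamp_handle",.071),("clamp_hinge",.071),("switch_grip",.098),("bay_0",.036),("bay_1",.036),("bay_2",.036),("done_1",.036),("wait_1",.002),("out_tray",0),("mat",0),("solvent",0),("beaker",0),("washbottle",0),("wrench",0),("capbox",0),("septajar",0)]:
        print(t,[x for x in place(p,t,z) if x[0]>.2])
    cv2.imwrite(f"pics/b_{n}.png",cv2.resize(p["color"][100:300,100:400] if n=="scene" else p["color"][110:330,170:410],None,fx=2.5,fy=2.5,interpolation=cv2.INTER_CUBIC))
E
```

```text
scene
sampler [(0.57, 211, 222, array([0.611, 0.044, 0.   ])), (0.57, 315, 249, array([0.458, 0.355, 0.   ])), (0.49, 143, 189, array([ 0.681, -0.222,  0.   ]))]
clamp_handle [(0.83, 194, 166, array([ 0.524, -0.116,  0.071]))]
clamp_hinge [(0.73, 209, 155, array([ 0.458, -0.112,  0.071])), (0.45, 107, 167, array([ 0.72 , -0.33 ,  0.071]))]
switch_grip [(0.49, 260, 223, array([0.54 , 0.195, 0.098])), (0.24, 210, 220, array([0.632, 0.081, 0.098]))]
bay_0 [(0.88, 223, 230, array([0.614, 0.107, 0.036])), (0.76, 206, 216, array([0.616, 0.032, 0.036])), (0.63, 196, 202, array([ 0.602, -0.029,  0.036]))]
bay_1 [(0.88, 223, 230, array([0.614, 0.107, 0.036])), (0.76, 206, 216, array([0.616, 0.032, 0.036])), (0.63, 196, 202, array([ 0.602, -0.029,  0.036]))]
bay_2 [(0.88, 223, 230, array([0.614, 0.107, 0.036])), (0.76, 206, 216, array([0.616, 0.032, 0.036])), (0.63, 196, 202, array([ 0.602, -0.029,  0.036]))]
done_1 [(0.87, 220, 227, array([0.613, 0.093, 0.036]))]
wait_1 [(0.96, 364, 203, array([0.22 , 0.375, 0.002])), (0.85, 333, 240, array([0.396, 0.378, 0.002])), (0.84, 316, 251, array([0.4
[... 1802 characters left out ...]
, 240, 166, array([0.461, 0.368, 0.002]))]
out_tray [(0.74, 293, 292, array([ 0.467, -0.357,  0.   ]))]
mat [(0.75, 256, 162, array([0.542, 0.382, 0.   ])), (0.73, 243, 166, array([0.475, 0.369, 0.   ])), (0.52, 290, 201, array([0.608, 0.088, 0.   ])), (0.28, 242, 167, array([0.471, 0.361, 0.   ]))]
solvent [(0.52, 297, 165, array([0.719, 0.314, 0.   ]))]
beaker [(0.93, 348, 268, array([ 0.693, -0.308,  0.   ]))]
washbottle [(0.82, 361, 287, array([ 0.704, -0.396,  0.   ]))]
wrench [(0.62, 237, 225, array([0.36 , 0.008, 0.   ])), (0.45, 239, 165, array([0.458, 0.381, 0.   ]))]
capbox [(0.57, 231, 194, array([0.381, 0.195, 0.   ]))]
septajar [(0.54, 333, 253, array([ 0.669, -0.225,  0.   ]))]
```

View pics/b_scene.png

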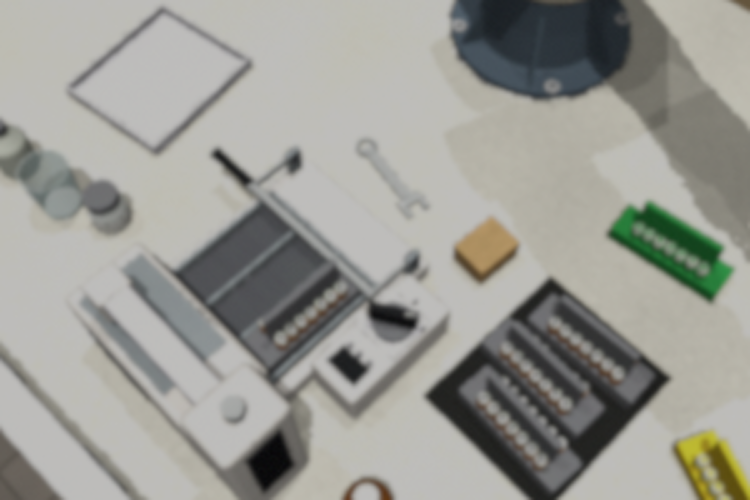

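View pics/b_side.png

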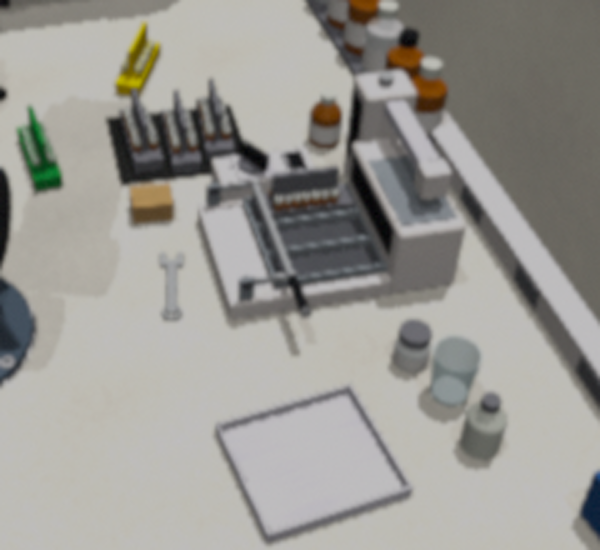

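```bash
python3 - <<'E'
from h import *
p=read_camera("wrist"); P,R,s=tool()
o=-p["R"].T@p["t"]; print("cam in tool",R.inv().apply(o-P), "axes in tool",(p["R"]@R.as_matrix()).round(3))
print(R.as_matrix().round(3))
# start TCP; want a view of the switch/sampler: TCP at (.42,.10,.33), jaw along sampler y ; joint6?
for y in (0,np.pi/2,-np.pi/2,np.pi-0.15,-0.15, np.pi/2-.15,-np.pi/2-.15):
    print(y,rel([.42,.06,.36],Rt=down(y)))
E
```

```text
cam in tool [ 0.08145955 -0.00018609 -0.17412919] axes in tool [[-0.     1.    -0.001]
 [-0.948 -0.001 -0.318]
 [-0.318  0.     0.948]]
[[-0.936  0.352 -0.   ]
 [ 0.352  0.936 -0.   ]
 [-0.    -0.    -1.   ]]
0 (array([-372. , -295.9, -161.1]), array([-1.000e-04,  1.000e-04,  1.211e+00]))
1.5707963267948966 (array([-372. , -295.9, -161.1]), array([-1.000e-04, -0.000e+00, -3.598e-01]))
-1.5707963267948966 (array([-372. , -295.9, -161.1]), array([-0.0000e+00,  1.0000e-04,  2.7818e+00]))
2.991592653589793 (array([-372. , -295.9, -161.1]), array([-1.0000e-04, -1.0000e-04, -1.7806e+00]))
-0.15 (array([-372. , -295.9, -161.1]), array([-1.000e-04,  1.000e-04,  1.361e+00]))
1.4207963267948966 (array([-372. , -295.9, -161.1]), array([-1.000e-04,  0.000e+00, -2.098e-01]))
-1.7207963267948965 (array([-372. , -295.9, -161.1]), array([0.0000e+00, 1.0000e-04, 2.9318e+00]))
```

```bash
python3 -m crank '[-372,-296,-161,0,0,-0.36,0,-372,-296,-161,0,0,-0.36,0,-372,-296,-161,0,0,-0.36,0,-372,-296,-161,0,0,-0.36,0,-372,-296,-161,0,0,-0.36,0,-372,-296,-161,0,0,-0.36,0,-372,-296,-161,0,0,-0.36,0,-372,-296,-161,0,0,-0.36,0]' 30
python3 - <<'E'
from h import *
print(tool()[2]["joint_positions"].round(3)); print(rel([.42,.06,.36],Rt=down(np.pi/2)))
E
```

```text
time_s: 2.67
tool_pos: [0.3349, 0.2014, 0.3043]
tcp_rot: [-0.001, 3.141, 0.001]
contact_force: [0.5, 1.0, 0.3]
finger_gap: 0.0853
[ 0.541 -0.007 -0.016  1.561 -0.     0.541]
(array([ -85. , -141.4,  -55.7]), array([0.0004, 0.0007, 0.0006]))
```

```bash
python3 -m crank '[-85,-141,-56,0,0,0,0,-85,-141,-56,0,0,0,0,-85,-141,-56,0,0,0,0,-85,-141,-56,0,0,0,0,-85,-141,-56,0,0,0,0,-85,-141,-56,0,0,0,0]'
python3 - <<'E'
from h import *
p=read_camera("wrist"); cv2.imwrite("pics/c.png",p["color"]); np.savez("c.npz",**p)
for t,z in [("clamp_handle",.071),("clamp_hinge",.071),("switch_grip",.098),("bay_0",.036),("done_1",.036),("wait_1",.002),("sampler",0)]:
        print(t,[x for x in place(p,t,z) if x[0]>.2])
E
```

```text
time_s: 3.17
tool_pos: [0.4208, 0.0603, 0.3598]
tcp_rot: [0.006, 3.141, -0.0]
contact_force: [-0.7, 1.2, -0.7]
finger_gap: 0.0851
clamp_handle [(0.85, 141, 209, array([ 0.531, -0.117,  0.071]))]
clamp_hinge []
switch_grip [(0.64, 348, 229, array([0.553, 0.192, 0.098])), (0.35, 102, 268, array([ 0.617, -0.178,  0.098]))]
bay_0 [(0.84, 238, 240, array([0.602, 0.027, 0.036])), (0.82, 197, 242, array([ 0.607, -0.042,  0.036]))]
done_1 [(0.94, 277, 244, array([0.61 , 0.094, 0.036]))]
wait_1 [(0.92, 458, 114, array([0.399, 0.38 , 0.002])), (0.8, 436, 153, array([0.461, 0.355, 0.002])), (0.72, 195, 243, array([ 0.626, -0.053,  0.002])), (0.61, 439, 195, array([0.535, 0.373, 0.002]))]
sampler [(0.95, 241, 229, array([0.6  , 0.031, 0.   ]))]
```

View pics/c.png

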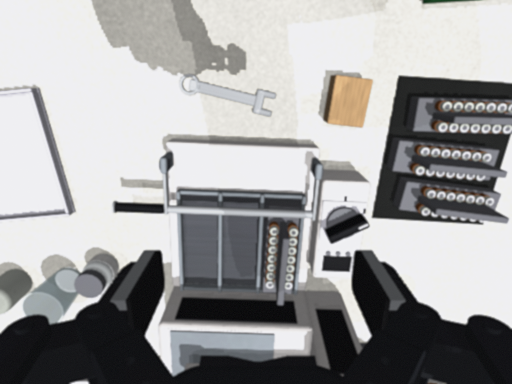

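```bash
python3 - <<'E'
from h import *
p=dict(np.load("c.npz")); w=cloud(p)
z=w[...,2]
roi=(w[...,0]>.45)&(w[...,0]<.72)&(w[...,1]>-.12)&(w[...,1]<.16)
print(np.histogram(z[roi],bins=np.arange(0,.16,.004)))
fl=(np.abs(z-.036)<.005)&roi
n,l,st,c=cv2.connectedComponentsWithStats(fl.astype(np.uint8))
for i in range(1,n):
    if st[i,4]>300:
        q=w[l==i]; print(st[i],q.mean(0).round(4),cv2.minAreaRect((q[:,:2]*1000).astype(np.float32)))
# wall tops
wt=(np.abs(z-.054)<.005)&roi
n,l,st,c=cv2.connectedComponentsWithStats(wt.astype(np.uint8))
for i in range(1,n):
    if st[i,4]>80:
        q=w[l==i]; print("wall",st[i],q.mean(0).round(4),cv2.minAreaRect((q[:,:2]*1000).astype(np.float32)))
# switch bar
sb=(z>.100)&(z<.116)&(w[...,1]>.14)&(w[...,1]<.25)&(w[...,0]>.48)&(w[...,0]<.62)
q=w[sb]; print("bar",len(q),q.mean(0),cv2.minAreaRect((q[:,:2]*1000).astype(np.float32)))
# handle
hd=(z>.06)&(z<.09)&(w[...,1]<-.07)&(w[...,1]>-.17)&(w[...,0]>.48)&(w[...,0]<.58)
q=w[hd]; print("handle",len(q),q.mean(0),cv2.minAreaRect((q[:,:2]*1000).astype(np.float32)))
# housing top
for nm,(a,b),r in [("house",(.122,.138),(w[...,0]>.6)),("done fin",(.112,.135),(w[...,0]>.5)&(w[...,0]<.70)&(w[...,1]>.05)&(w[...,1]<.14))]:
    m=(z>a)&(z<b)&r; q=w[m]; print(nm,len(q),q.mean(0),cv2.minAreaRect((q[:,:2]*1000).astype(np.float32)))
E
```

```text
(array([  231,     0,     0,     0,     0,     0,    15,   129, 11580,
        1672,   450,   855,  1400,   848,   321,   833,   452,   803,
        1281,  1149,   661,   649,   271,   264,   262,   280,   284,
         297,   288,   486,   846,   628,  1176,   233,     0,     0,
           0,     0,     0]), array([0.   , 0.004, 0.008, 0.012, 0.016, 0.02 , 0.024, 0.028, 0.032,
       0.036, 0.04 , 0.044, 0.048, 0.052, 0.056, 0.06 , 0.064, 0.068,
       0.072, 0.076, 0.08 , 0.084, 0.088, 0.092, 0.096, 0.1  , 0.104,
       0.108, 0.112, 0.116, 0.12 , 0.124, 0.128, 0.132, 0.136, 0.14 ,
       0.144, 0.148, 0.152, 0.156]))
[ 167  151  153   60 5925] [0.4841 0.0366 0.0342] ((493.5037536621094, 34.58324432373047), (237.25439453125, 99.07002258300781), 87.10147857666016)
[181 194  37  13 420] [ 0.5297 -0.0354  0.0353] ((530.1273193359375, -35.06085968017578), (57.666969299316406, 20.936708450317383), 86.72264099121094)
[222 196  38  13 424] [0.5328 0.0323 0.0353] ((532.9359741210938, 32.28907012939453), (60.20244216918945, 20.24015235900879), 87.05487060546875)
[169 213  11  77 565] [ 0.62
[... 1202 characters left out ...]
46 0.1236 0.0539] ((704.931884765625, 124.57511901855469), (40.03081512451172, 6.695390224456787), 80.49103546142578)
bar 470 [0.54991723 0.18863828 0.10737997] ((551.50634765625, 189.2608642578125), (14.691649436950684, 61.5749397277832), 26.52174186706543)
handle 762 [ 0.52142081 -0.10956594  0.07535258] ((511.783447265625, -116.9244155883789), (56.55965805053711, 89.63121032714844), 4.680271625518799)
house 5965 [0.72587106 0.02731284 0.12979825] ((704.9365234375, 45.53578186035156), (164.75733947753906, 304.3395690917969), 19.510961532592773)
done fin 614 [0.62090597 0.0919862  0.12046612] ((626.7518310546875, 83.7498779296875), (67.08844757080078, 146.44601440429688), 89.98028564453125)
```

Chosen: the switch's black bar at about (347,229), rather than the black window at (336,262) on the same pod. The clamp's black handle at (138,208) is the other dark bar. I check the switch and handle in close crops.

```bash
python3 - <<'E'
from h import *
p=dict(np.load("c.npz")); w=cloud(p)
a=cv2.resize(p["color"][180:290,290:400],None,fx=5,fy=5,interpolation=cv2.INTER_CUBIC);b=cv2.resize(p["color"][150:260,100:150+30],None,fx=5,fy=5,interpolation=cv2.INTER_CUBIC)
cv2.imwrite("pics/d.png",np.hstack([a,b]))
g=p["color"].max(2); m=np.zeros(g.shape,bool); m[195:222,105:168]=(g[195:222,105:168]<60)
m&=(w[...,2]>.05)
q=w[m]; print(len(q),np.nanmedian(q,0), cv2.minAreaRect((q[:,:2]*1000).astype(np.float32)),np.nanmax(q[:,2]))
print(rel([.5515,.189,.16],Rt=down(.4625)))
E
```

```text
360 [ 0.52484927 -0.11967263  0.07687561] ((525.8470458984375, -119.45272064208984), (71.33287811279297, 11.499292373657227), 86.85169982910156) 0.08068830002325786
(array([-132.6,  125.8,  199.4]), array([ 0.    , -0.    ,  1.1101]))
```

View pics/d.png

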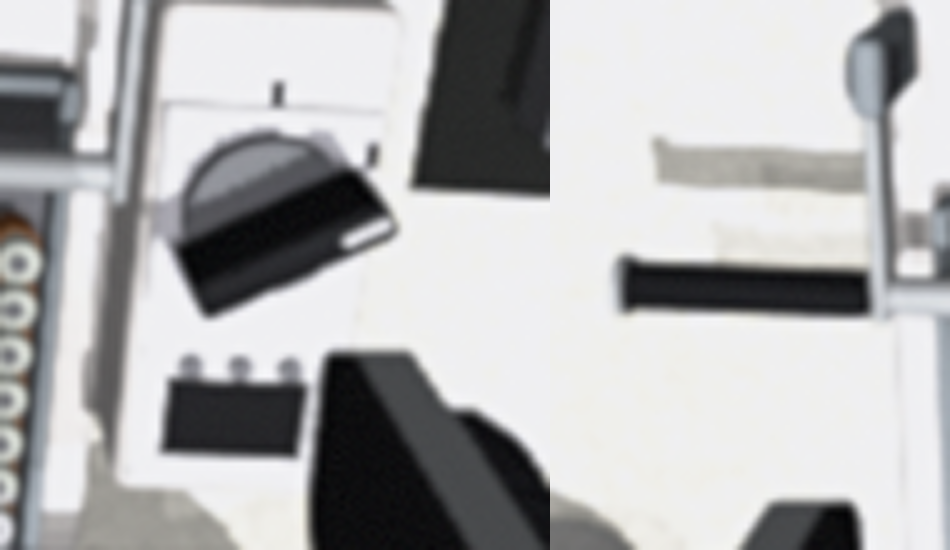

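The crop confirms the black switch bar with its white index, and the clamp handle free on its arm. I move above the switch.

```bash
python3 -m crank '[-133,126,180,0,0,1.11,0,-133,126,180,0,0,1.11,0,-133,126,180,0,0,1.11,0,-133,126,180,0,0,1.11,0,-133,126,180,0,0,1.11,0,-133,126,180,0,0,1.11,0,-133,126,180,0,0,1.11,0,-133,126,180,0,0,1.11,0]'
python3 - <<'E'
from h import *
print(rel([.5515,.189,.086],Rt=down(.4625)))
p=read_camera("wrist"); cv2.imwrite("pics/e.png",p["color"])
print(place(p,"switch_grip",.098))
E
```

```text
time_s: 4.23
tool_pos: [0.5517, 0.1897, 0.1759]
tcp_rot: [-1.51, -2.751, 0.006]
contact_force: [-0.3, -0.3, 0.5]
finger_gap: 0.0854
(array([-0.6, -0.1, 89.9]), array([-0.0048, -0.001 ,  0.1045]))
[(0.82, 260, 181, array([0.552, 0.192, 0.098]))]
```

View pics/e.png

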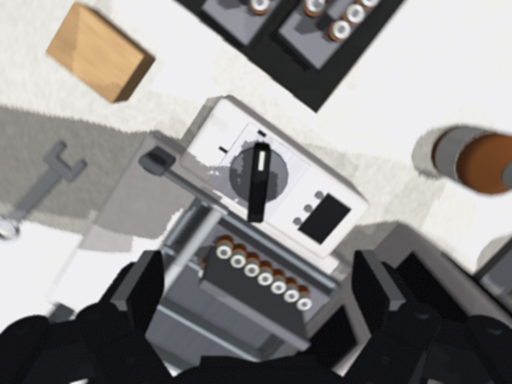

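The bar at (260,181) stands nearly vertical between the fingers. I descend, then grip.

```bash
python3 -m crank '[-1,0,40,0,0,0.1,60,-1,0,60,0,0,0.1,80,-1,0,80,0,0,0.1,80,-1,0,90,0,0,0.1,80,-1,0,90,0,0,0.1,80,-1,0,90,0,0,0.1,80]' 40
python3 - <<'E'
from h import *
print(rel([.5515,.189,.086],Rt=down(.4625)))
E
python3 -m crank '[0,0,0,0,0,0,255,0,0,0,0,0,0,255,0,0,0,0,0,0,255,0,0,0,0,0,0,255,0,0,0,0,0,0,255,0,0,0,0,0,0,255]' 40
```

```text
time_s: 4.83
tool_pos: [0.5532, 0.1875, 0.0903]
tcp_rot: [1.639, 2.68, 0.001]
contact_force: [0.5, 0.4, 0.3]
finger_gap: 0.0589
(array([ 2.1, -0.8,  4.3]), array([0.0006, 0.0001, 0.0107]))
time_s: 5.33
tool_pos: [0.5532, 0.1874, 0.0896]
tcp_rot: [1.642, 2.678, 0.0]
contact_force: [0.5, 0.3, -0.1]
finger_gap: 0.0001
```

```bash
python3 - <<'E'
from h import *
p=read_camera("wrist"); cv2.imwrite("pics/f.png",p["color"])
print(status.sense()["finger_gap"])
E
```

```text
0.00043065662688255516
```

View pics/f.png

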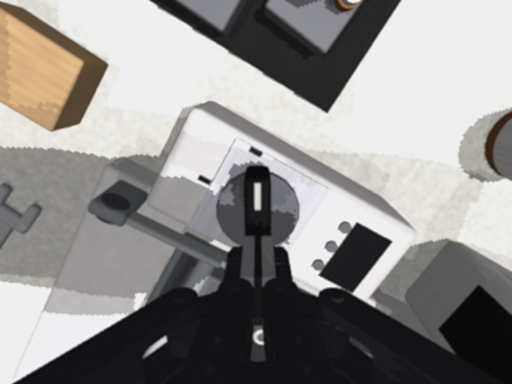

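```bash
python3 - <<'E'
from h import *
p=read_camera("wrist"); cv2.imwrite("pics/g.png",cv2.resize(p["color"][130:330,160:360],None,fx=3,fy=3,interpolation=cv2.INTER_CUBIC))
P,R,s=tool(); print(proj(p,P), proj(p,P-R.apply([0,0,.019])))
w=cloud(p); print(w[200,256],w[225,256],w[250,256],w[250,244],w[250,275],w[215,225])
E
```

```text
[257.294631  224.1424957] [257.29088435 239.51139505]
[0.54194223 0.20788663 0.11138621] [0.54858946 0.19475317 0.10902399] [0.54769861 0.19676089 0.13871263] [0.54293481 0.19485066 0.13951946] [0.55739203 0.19673384 0.13089269] [0.53498721 0.179402   0.07877393]
```

View pics/g.png

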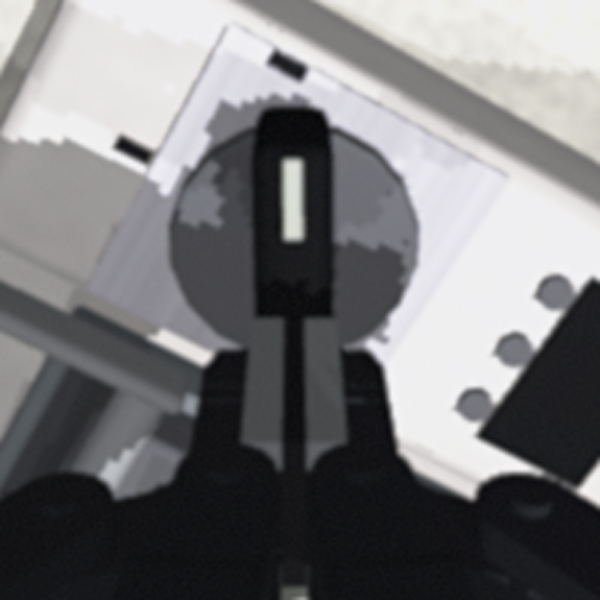

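```bash
python3 - <<'E'
from h import *
p=read_camera("wrist"); 
for r in (166,170,235): print(r,onz(p,257,r,.110))
for X in ([.5515,.189,.11],[.5377,.2167,.11],[.565,.161,.11]): print(proj(p,X))
w=cloud(p)
for r in range(225,300,6): print(r,w[r,257].round(3),w[r,248].round(3),w[r,268].round(3))
E
```

```text
166 [0.53462659 0.22331259 0.11      ]
170 [0.53553464 0.22152539 0.11      ]
235 [0.55138327 0.19033271 0.11      ]
[256.03962628 237.15001303]
[256.47928434 180.38935651]
[254.91515218 287.93655017]
225 [0.549 0.195 0.108] [0.545 0.193 0.109] [0.554 0.197 0.108]
231 [0.551 0.192 0.108] [0.546 0.19  0.109] [0.556 0.194 0.108]
237 [0.548 0.197 0.127] [0.545 0.195 0.126] [0.553 0.199 0.126]
243 [0.548 0.197 0.132] [0.545 0.194 0.131] [0.553 0.199 0.132]
249 [0.548 0.197 0.138] [0.545 0.195 0.137] [0.552 0.199 0.138]
255 [0.548 0.197 0.142] [0.545 0.195 0.142] [0.552 0.198 0.142]
261 [0.548 0.197 0.147] [0.545 0.195 0.147] [0.552 0.199 0.147]
267 [0.548 0.198 0.153] [0.545 0.195 0.152] [0.552 0.199 0.151]
273 [0.548 0.197 0.156] [0.545 0.195 0.156] [0.552 0.199 0.156]
279 [0.549 0.196 0.158] [0.546 0.194 0.158] [0.552 0.198 0.158]
285 [0.55  0.194 0.158] [0.545 0.196 0.165] [0.551 0.199 0.165]
291 [0.551 0.192 0.159] [0.545 0.196 0.168] [0.551 0.199 0.168]
297 [0.552 0.189 0.159] [0.545 0.197 0.173] [0.551 0.199 0.171]
```

```bash
python3 -m crank '[0,0,0,0,0,0,160,0,0,0,0,0,0,160,0,0,0,0,0,0,160,0,0,0,0,0,0,160]' 40
python3 - <<'E'
from h import *
p=read_camera("wrist"); cv2.imwrite("pics/i.png",cv2.resize(p["color"][130:330,160:360],None,fx=3,fy=3,interpolation=cv2.INTER_CUBIC))
p=read_camera("side");P,R,s=tool();u=proj(p,P).astype(int);print(u)
cv2.imwrite("pics/j.png",cv2.resize(p["color"][u[1]-60:u[1]+40,u[0]-50:u[0]+50],None,fx=6,fy=6,interpolation=cv2.INTER_CUBIC))
E
```

```text
time_s: 5.82
tool_pos: [0.5531, 0.1874, 0.0894]
tcp_rot: [-1.642, -2.678, -0.0]
contact_force: [-0.4, -0.5, 0.5]
finger_gap: 0.032
[271 172]
```

View pics/i.png

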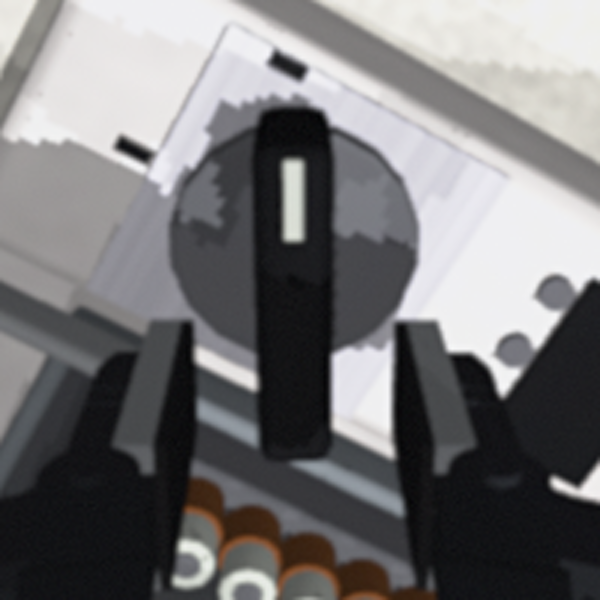

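View pics/j.png

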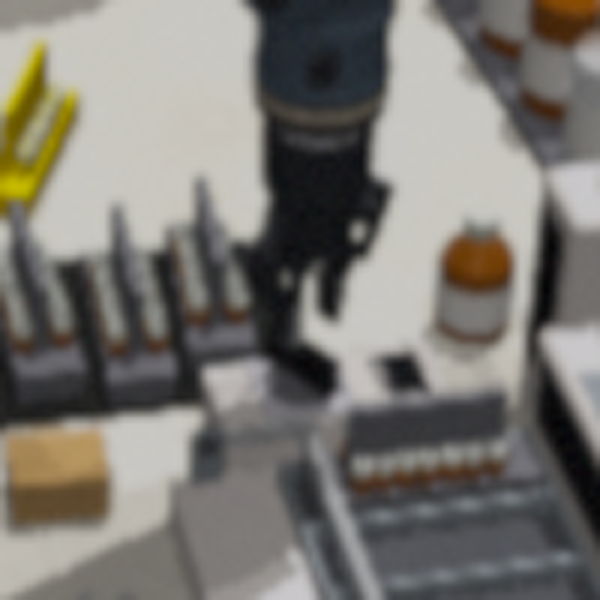

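```bash
python3 - <<'E'
from h import *
p=read_camera("wrist"); P,R,s=tool(); o=-p["R"].T@p["t"]; print("cam in tool",R.inv().apply(o-P))
w=cloud(p); d=p["depth"]
for c in (214,220,299,303):
  for r in (232,236,239,242,250):
    print(c,r,(R.inv().apply(w[r,c]-P)*1000).round(1))
E
```

```text
cam in tool [ 8.13984845e-02  5.74277409e-05 -1.74120564e-01]
214 232 [-14.3 -28.2  18.8]
214 236 [-17.2 -28.3  18.6]
214 239 [ 10.5 -19.9 -38.4]
214 242 [ 10.8 -19.5 -42. ]
214 250 [ 10.5 -18.7 -48.5]
220 232 [-13.9 -24.2  18. ]
220 236 [-17.5 -24.4  19.3]
220 239 [ 11.  -17.1 -39.4]
220 242 [ 11.4 -16.7 -43. ]
220 250 [ 10.2 -16.2 -48. ]
299 232 [-14.3  27.   18.6]
299 236 [-18.2  27.4  20.7]
299 239 [ 11.1  19.  -39.6]
299 242 [ 10.6  18.8 -41.6]
299 250 [ 10.2  18.1 -48. ]
303 232 [-15.5  30.   21. ]
303 236 [-17.9  30.   20.1]
303 239 [ 10.3  21.1 -38.2]
303 242 [ 11.2  20.4 -42.7]
303 250 [ 10.8  19.6 -49.1]
```

The pads end about 37 mm short of the reported TCP: they show at tool z of about -38, and the side view agrees that the gripper closed above the bar. I will allow for that, and refine the bar centre first.

```bash
python3 - <<'E'
from h import *
p=read_camera("wrist"); w=cloud(p); P,R,s=tool()
m=(np.abs(w[...,2]-.109)<.005); m[:, :230]=0; m[:,290:]=0
q=w[m]; r=cv2.minAreaRect((q[:,:2]*1000).astype(np.float32)); print(r,len(q))
print(place(p,"switch_grip",.098))
c=np.array(r[0])/1000
print(rel([c[0],c[1],P[2]],Rt=down(np.radians(r[2]))))
E
```

```text
((551.5428466796875, 190.0960235595703), (13.765172004699707, 61.55605697631836), 27.593822479248047) 2771
[(0.66, 257, 226, array([0.552, 0.19 , 0.098]))]
(array([ 3.2, -0.1,  0. ]), array([ 0.    , -0.    , -0.0107]))
```

```bash
python3 -m crank '[3,0,15,0,0,-0.01,160,3,0,30,0,0,-0.01,160,3,0,42,0,0,-0.01,160,3,0,42,0,0,-0.01,160]' 40
python3 -m crank '[0,0,0,0,0,0,255,0,0,0,0,0,0,255,0,0,0,0,0,0,255,0,0,0,0,0,0,255]' 40
```

```text
time_s: 6.4
tool_pos: [0.5518, 0.1901, 0.0472]
tcp_rot: [1.628, 2.686, 0.001]
contact_force: [-0.5, 0.2, 0.6]
finger_gap: 0.0321
time_s: 6.73
tool_pos: [0.5517, 0.19, 0.0477]
tcp_rot: [1.628, 2.686, 0.0]
contact_force: [-3.4, -2.0, 5.7]
finger_gap: 0.0135
```

Gripped, with a gap of 13.5 mm. I turn it anticlockwise by 60°, which is negative about tool z.

```bash
python3 -m crank '[0,0,0,0,0,-0.12,255,0,0,0,0,0,-0.24,255,0,0,0,0,0,-0.36,255,0,0,0,0,0,-0.48,255,0,0,0,0,0,-0.6,255,0,0,0,0,0,-0.72,255,0,0,0,0,0,-0.84,255,0,0,0,0,0,-0.96,255]' 40
python3 -m crank '[0,0,0,0,0,-0.09,255,0,0,0,0,0,-0.09,255,0,0,0,0,0,-0.09,255]' 40
python3 -m crank '[0,0,0,0,0,0,130,0,0,0,0,0,0,130,0,0,0,0,0,0,130,0,0,-40,0,0,0,130,0,0,-80,0,0,0,130,0,0,-120,0,0,0,130,0,0,-160,0,0,0,100,0,0,-160,0,0,0,0]' 40
python3 - <<'E'
from h import *
p=read_camera("wrist"); cv2.imwrite("pics/k.png",p["color"]); w=cloud(p)
m=(np.abs(w[...,2]-.109)<.006)&(np.hypot(w[...,0]-.5515,w[...,1]-.19)<.036)
q=w[m]; print(cv2.minAreaRect((q[:,:2]*1000).astype(np.float32)),len(q))
E
```

```text
time_s: 7.4
tool_pos: [0.5517, 0.1899, 0.0477]
tcp_rot: [0.194, 3.135, -0.0]
contact_force: [-2.2, -0.7, 5.8]
finger_gap: 0.0132
time_s: 7.65
tool_pos: [0.5517, 0.1899, 0.0477]
tcp_rot: [0.062, 3.141, -0.0]
contact_force: [-2.6, -1.4, 7.1]
finger_gap: 0.0136
time_s: 8.32
tool_pos: [0.5543, 0.191, 0.2153]
tcp_rot: [0.062, 3.132, 0.005]
contact_force: [2.3, -0.1, 0.4]
finger_gap: 0.063
((551.3364868164062, 189.3700408935547), (13.526205062866211, 60.87050247192383), 87.97335052490234) 1030
```

View pics/k.png

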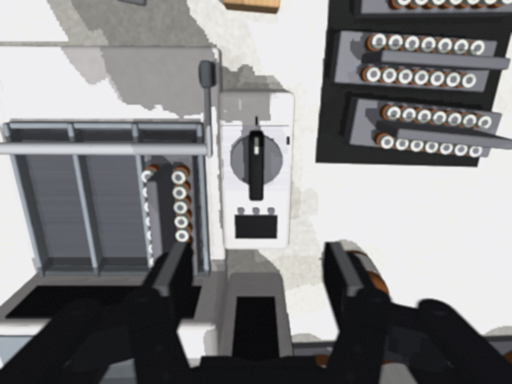

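The switch bar at (256,165) now lies along the sampler's x, so it is off. Next is the clamp handle: I go above it with the jaws along the sampler's x.

```bash
python3 - <<'E'
from h import *
print(rel([.527,-.12,.17],Rt=down(-.045)))
E
```

```text
(array([  14.7, -311.7,   40.8]), array([0.0072, 0.0031, 1.576 ]))
```

```bash
python3 -m crank '[15,-312,20,0,0,1.57,0,15,-312,20,0,0,1.57,0,15,-312,20,0,0,1.57,0,15,-312,20,0,0,1.57,0,15,-312,20,0,0,1.57,0,15,-312,20,0,0,1.57,0,15,-312,20,0,0,1.57,0,15,-312,20,0,0,1.57,0]' 40
python3 - <<'E'
from h import *
print(rel([.527,-.12,.17],Rt=down(-.045)))
E
```

```text
time_s: 9.03
tool_pos: [0.5231, -0.1249, 0.1864]
tcp_rot: [-1.572, -2.719, 0.002]
contact_force: [-0.3, 1.0, 0.1]
finger_gap: 0.0855
(array([ 2.2,  5.9, 16.4]), array([-1.400e-03,  2.000e-04,  5.675e-01]))
```

```bash
python3 -m crank '[2,6,10,0,0,0.57,0,2,6,10,0,0,0.57,0,2,6,10,0,0,0.57,0,2,6,10,0,0,0.57,0,2,6,10,0,0,0.57,0,2,6,10,0,0,0.57,0]' 40
python3 - <<'E'
from h import *
p=read_camera("wrist"); cv2.imwrite("pics/l.png",p["color"]); w=cloud(p)
print(place(p,"clamp_handle",.071),place(p,"clamp_hinge",.071))
g=p["color"].max(2)
m=(g<60)&(np.abs(w[...,2]-.073)<.012)&(np.hypot(w[...,0]-.527,w[...,1]+.12)<.05)
q=w[m]; print(cv2.minAreaRect((q[:,:2]*1000).astype(np.float32)),len(q), q.max(0))
print(rel([.527,-.12,.017],Rt=down(-.045)))
E
```

```text
time_s: 9.53
tool_pos: [0.5281, -0.1163, 0.1766]
tcp_rot: [-2.268, -2.173, 0.001]
contact_force: [0.4, -0.7, -0.6]
finger_gap: 0.0852
[(0.75, 257, 181, array([ 0.528, -0.124,  0.071])), (0.6, 398, 288, array([ 0.664, -0.242,  0.071]))] []
((527.7232666015625, -120.0230484008789), (73.65174865722656, 14.019393920898438), 87.99251556396484) 1309 [ 0.53595337 -0.08324728  0.07970894]
(array([ -3.8,  -1. , 160. ]), array([-0.0006, -0.0001,  0.0089]))
```

View pics/l.png

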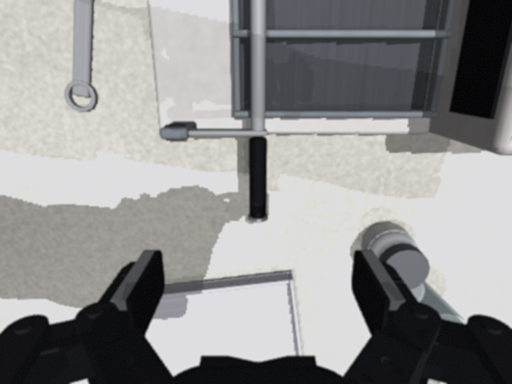

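```bash
python3 -m crank '[-4,0,40,0,0,0.009,60,-4,0,80,0,0,0.009,100,-4,0,120,0,0,0.009,120,-4,0,145,0,0,0.009,120,-4,0,158,0,0,0.009,120,-4,0,158,0,0,0.009,120]' 25
python3 -m crank '[0,0,0,0,0,0,255,0,0,0,0,0,0,255,0,0,0,0,0,0,255,0,0,0,0,0,0,255,0,0,0,0,0,0,255]' 25
```

```text
time_s: 10.18
tool_pos: [0.5259, -0.1198, 0.0163]
tcp_rot: [-2.269, -2.167, 0.004]
contact_force: [0.3, 0.0, 0.6]
finger_gap: 0.0453
time_s: 10.6
tool_pos: [0.5279, -0.1205, 0.0208]
tcp_rot: [2.274, 2.168, -0.001]
contact_force: [-8.8, 0.7, 7.3]
finger_gap: 0.0153
```

Gripped on the 16 mm handle. I swing it along the arc.

```bash
python3 -m crank '[0,-2,-17,0,0,0,255,0,-9,-34,0,0,0,255,0,-19,-48,0,0,0,255,0,-32,-59,0,0,0,255,0,-48,-66,0,0,0,255,0,-65,-70,0,0,0,255,0,-83,-69,0,0,0,255,0,-99,-64,0,0,0,255]' 25
python3 -m crank '[0,0,0,0,0,0,255,0,0,0,0,0,0,255]' 25
python3 - <<'E'
from h import *
p=read_camera("wrist"); cv2.imwrite("pics/m.png",p["color"])
E
```

```text
time_s: 11.27
tool_pos: [0.4317, -0.1162, 0.0867]
tcp_rot: [2.269, 2.164, 0.006]
contact_force: [3.0, -1.7, 4.3]
finger_gap: 0.015
time_s: 11.43
tool_pos: [0.4299, -0.1162, 0.0858]
tcp_rot: [2.271, 2.165, 0.002]
contact_force: [-9.2, -0.4, 19.5]
finger_gap: 0.0152
```

View pics/m.png

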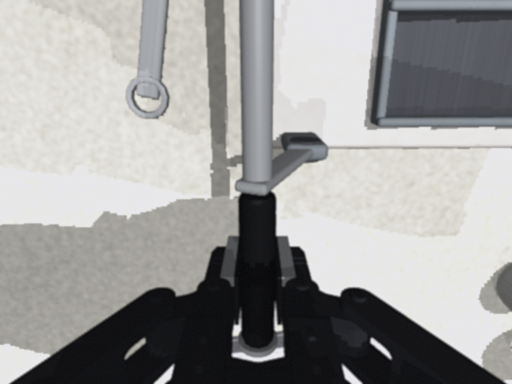

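The clamp is at its open stop: the bar leans toward the robot at (255,90). I release, rise, and view the done rack.

```bash
python3 -m crank '[0,0,0,0,0,0,130,0,0,0,0,0,0,130,0,0,0,0,0,0,130,0,0,-40,0,0,0,130,0,0,-80,0,0,0,130,0,0,-120,0,0,0,130,0,0,-160,0,0,0,60,0,0,-160,0,0,0,0]' 25
python3 - <<'E'
from h import *
print(rel([.55,.09,.27],Rt=down(1.526)))
E
```

```text
time_s: 12.15
tool_pos: [0.432, -0.1163, 0.2507]
tcp_rot: [2.268, 2.162, 0.008]
contact_force: [0.9, -1.0, 0.1]
finger_gap: 0.0648
(array([211.6, 108.2, -18.7]), array([ 0.0058,  0.009 , -1.5737]))
```

```bash
python3 -m crank '[212,108,-20,0,0,-1.57,0,212,108,-20,0,0,-1.57,0,212,108,-20,0,0,-1.57,0,212,108,-20,0,0,-1.57,0,212,108,-20,0,0,-1.57,0,212,108,-20,0,0,-1.57,0,212,108,-20,0,0,-1.57,0,212,108,-20,0,0,-1.57,0]' 25
python3 -m crank '[0,0,0,0,0,-0.575,0,0,0,0,0,0,-0.575,0,0,0,0,0,0,-0.575,0,0,0,0,0,0,-0.575,0,0,0,0,0,0,-0.575,0,0,0,0,0,0,-0.575,0]' 25
cat >> h.py <<'E'
def seg(p,c,rad,z0,z1,ext=None):
    w=cloud(p); m=(w[...,2]>z0)&(w[...,2]<z1)&(np.hypot(w[...,0]-c[0],w[...,1]-c[1])<rad)
    n,l,st,_=cv2.connectedComponentsWithStats(m.astype(np.uint8)); o=[]
    for i in range(1,n):
        if st[i,4]>60:
            q=w[l==i]; r=cv2.minAreaRect((q[:,:2]*1000).astype(np.float32)); o.append((st[i,4],np.round(r[0],1),np.round(r[1],1),round(r[2],1),q[:,2].mean().round(4)))
    return o
E
python3 - <<'E'
from h import *
print(rel([.55,.09,.27],Rt=down(1.526)))
p=read_camera("wrist"); cv2.imwrite("pics/n.png",p["color"]); np.savez("n.npz",**p)
print(place(p,"done_1",.036),place(p,"wait_1",.002))
print(seg(p,(.611,.095),.09,.118,.132))
print(seg(p,(.611,.095),.12,.03,.042))
E
```

```text
time_s: 12.82
tool_pos: [0.5482, 0.0928, 0.263]
tcp_rot: [-0.943, -2.996, 0.0]
contact_force: [-0.4, -0.6, -0.1]
finger_gap: 0.0854
time_s: 13.32
tool_pos: [0.5476, 0.091, 0.2636]
tcp_rot: [0.062, 3.141, 0.0]
contact_force: [0.1, -0.3, 0.6]
finger_gap: 0.0853
(array([-2.5, -0.9, -6.4]), array([0.0001, 0.0002, 0.005 ]))
[(0.78, 261, 192, array([0.609, 0.094, 0.036])), (0.41, 44, 235, array([ 0.659, -0.203,  0.036]))] [(0.91, 477, 122, array([0.535, 0.381, 0.002])), (0.79, 464, 66, array([0.465, 0.353, 0.002])), (0.63, 491, 5, array([0.398, 0.374, 0.002])), (0.51, 216, 182, array([0.604, 0.032, 0.002]))]
[(np.int32(925), array([609.8,  95.6]), array([ 10. , 111.5]), 86.5, np.float64(0.1219))]
[(np.int32(3550), array([586.8, 131.4]), array([230.9, 115.3]), 27.7, np.float64(0.0343)), (np.int32(5751), array([606.4,  28.3]), array([ 59.5, 171.5]), 87.5, np.float64(0.0353)), (np.int32(1080), array([609.3,  95. ]), array([ 60.3, 172.2]), 87.4, np.float64(0.0357)), (np.int32(608), array([605.6, -17.6]), array([ 14.3, 111.2]), 87.4, np.float64(0.0352))]
```

View pics/n.png

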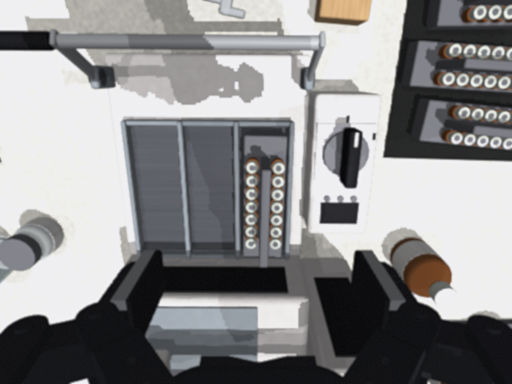

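Picture n shows the open clamp bar along the top at row 42, the switch off at (350,155), the done rack in the left bay at (263,205), and bays 0 and 1 empty. I grasp the fin.

```bash
python3 - <<'E'
from h import *
print(rel([.6098,.0956,.052],Rt=down(1.522)))
E
```

```text
(array([-61.9,   7.5, 211.5]), array([-0.    ,  0.0001,  0.0021]))
```

```bash
python3 -m crank '[-31,4,30,0,0,0,110,-62,7,60,0,0,0,130,-62,7,100,0,0,0,130,-62,7,140,0,0,0,130,-62,7,175,0,0,0,130,-62,7,200,0,0,0,130,-62,7,211,0,0,0,130,-62,7,211,0,0,0,130]' 60
python3 -m crank '[0,0,0,0,0,0,255,0,0,0,0,0,0,255,0,0,0,0,0,0,255,0,0,0,0,0,0,255,0,0,0,0,0,0,255]' 60
python3 - <<'E'
from h import *
print(rel([.6098,.0956,.052],Rt=down(1.522)))
E
```

```text
time_s: 14.13
tool_pos: [0.6089, 0.0953, 0.0518]
tcp_rot: [-0.072, -3.139, -0.0]
contact_force: [0.8, 0.5, 0.4]
finger_gap: 0.0418
time_s: 14.55
tool_pos: [0.6103, 0.0953, 0.0532]
tcp_rot: [0.069, 3.14, 0.0]
contact_force: [-0.4, 0.6, 5.9]
finger_gap: 0.0091
(array([0.5, 0.2, 1.2]), array([0.0003, 0.0012, 0.0046]))
```

```bash
python3 -m crank '[0,0,-30,0,0,0,255,0,0,-60,0,0,0,255,0,0,-90,0,0,0,255,0,0,-120,0,0,0,255,0,0,-150,0,0,0,255,0,0,-170,0,0,0,255,0,0,-170,0,0,0,255]' 60
python3 - <<'E'
from h import *
for n in ("scene","side"):
    p=read_camera(n); w=cloud(p)
    for d in regions_of(p,"out_tray")[:1]:
        m=d["pixels"]&(w[...,2]<.035); q=w[m]; q=q[(q[:,2]>-.01)]
        r=cv2.minAreaRect((q[:,:2]*1000).astype(np.float32)); print(n,d["p"],r,q[:,2].min(),q[:,2].max())
E
```

```text
time_s: 15.13
tool_pos: [0.6112, 0.0954, 0.2268]
tcp_rot: [0.069, 3.135, 0.002]
contact_force: [1.3, -0.5, -3.4]
finger_gap: 0.0095
scene 0.85 ((499.8822937011719, -359.07574462890625), (151.48849487304688, 196.4315643310547), 2.983398914337158) -0.0030558755698003363 0.02708687612193396
side 0.87 ((469.20928955078125, -368.41119384765625), (221.72242736816406, 195.87384033203125), 5.35911750793457) -0.006323818807627507 0.02687218144698742
```

```bash
python3 - <<'E'
from h import *
print(rel([.40,-.35,.22],Rt=down(1.655)))
E
```

```text
(array([ 189.3, -453.9,    1.4]), array([-0.0003, -0.0024, -0.1281]))
```

```bash
python3 -m crank '[16,-38,0,0,0,0,255,32,-76,0,0,0,0,255,48,-114,0,0,0,0,255,64,-152,0,0,0,-0.03,255,80,-190,0,0,0,-0.06,255,96,-228,0,0,0,-0.09,255,112,-266,0,0,0,-0.128,255,128,-304,0,0,0,-0.128,255]' 60
python3 -m crank '[13,-40,0,0,0,0,255,26,-80,0,0,0,0,255,39,-120,0,0,0,0,255,45,-145,0,0,0,0,255,45,-145,0,0,0,0,255]' 60
python3 - <<'E'
from h import *
print(rel([.40,-.35,.22],Rt=down(1.655)))
p=read_camera("wrist"); cv2.imwrite("pics/o.png",p["color"]); np.savez("o.npz",**p)
print(place(p,"out_tray",0))
for d in regions_of(p,"out_tray")[:1]:
    w=cloud(p); m=d["pixels"]&(w[...,2]<.035); q=w[m]; q=q[(q[:,2]>-.01)]
    print(d["p"],cv2.minAreaRect((q[:,:2]*1000).astype(np.float32)))
E
```

```text
time_s: 16.0
tool_pos: [0.4666, -0.204, 0.2211]
tcp_rot: [0.136, -3.137, -0.001]
contact_force: [1.3, 0.6, -3.2]
finger_gap: 0.0089
time_s: 16.42
tool_pos: [0.4337, -0.3552, 0.2202]
tcp_rot: [0.125, -3.136, -0.001]
contact_force: [0.3, -0.7, -4.0]
finger_gap: 0.0096
(array([33.2,  7.9,  0.3]), array([ 0.0009, -0.0027, -0.0045]))
[]
0.95 ((473.56304931640625, -366.41937255859375), (221.9540252685547, 202.07699584960938), 5.239480018615723)
```

View pics/o.png

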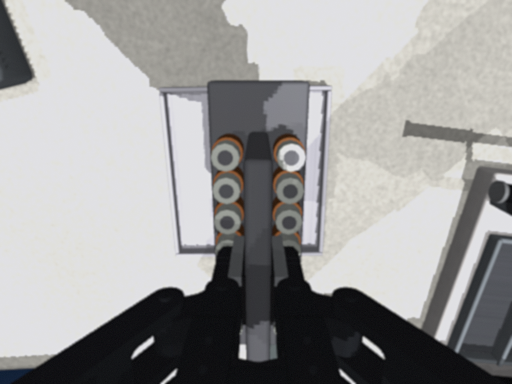

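```bash
python3 - <<'E'
from h import *
p=dict(np.load("o.npz"))
c=[onz(p,u,v,.022)[:2] for u,v in ((162,88),(331,87),(178,252),(322,251))]
for x in c: print(x.round(4))
print(np.mean(c,0), c[0]-c[2],c[1]-c[3])
m=np.mean(c,0); print(rel([m[0],m[1],.036],Rt=down(1.655)))
E
```

```text
[ 0.3721 -0.4643]
[ 0.3565 -0.2813]
[ 0.5725 -0.4464]
[ 0.5566 -0.2627]
[ 0.46440721 -0.36368607] [-0.2004041  -0.01793965] [-0.20007342 -0.0185914 ]
(array([-28.2, -15.7, 185.1]), array([ 0.0017, -0.0015, -0.0007]))
```

```bash
python3 -m crank '[-14,-8,30,0,0,0,255,-28,-15,60,0,0,0,255,-28,-15,90,0,0,0,255,-28,-15,120,0,0,0,255,-28,-15,145,0,0,0,255,-28,-15,160,0,0,0,255,-28,-15,170,0,0,0,255,-28,-15,170,0,0,0,255]' 60
python3 - <<'E'
from h import *
P,R,s=tool(); print(P,s["finger_gap"],s["contact_force"])
p=read_camera("wrist"); cv2.imwrite("pics/q.png",p["color"])
E
```

```text
time_s: 17.23
tool_pos: [0.4643, -0.3618, 0.0504]
tcp_rot: [0.134, -3.136, -0.004]
contact_force: [0.8, 0.3, -3.0]
finger_gap: 0.0094
[ 0.46429167 -0.36176811  0.05039311] 0.009423299056890428 [ 0.77533959  0.34031913 -2.97946469]
```

View pics/q.png

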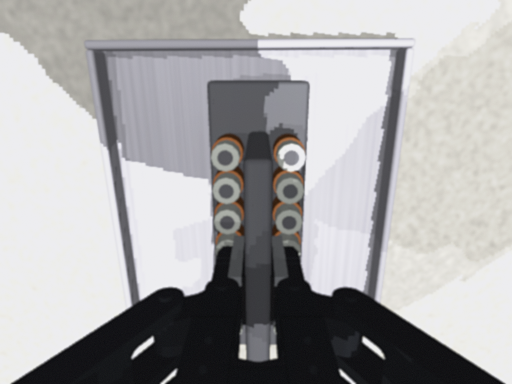

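```bash
python3 -m crank '[0,0,10,0,0,0,255,0,0,18,0,0,0,255,0,0,24,0,0,0,255,0,0,28,0,0,0,255,0,0,28,0,0,0,255]' 60
python3 - <<'E'
from h import *
P,R,s=tool(); print(P,s["finger_gap"],s["contact_force"])
E
```

```text
time_s: 17.7
tool_pos: [0.4648, -0.3635, 0.0237]
tcp_rot: [0.132, -3.138, -0.001]
contact_force: [-0.6, -0.3, -2.6]
finger_gap: 0.0091
[ 0.46476271 -0.36348289  0.02370028] 0.009140434835032128 [-0.59409002 -0.3348798  -2.57779105]
```

Not on the floor yet (still -2.6 N, the rack's weight). I go 3 mm more, release, and rise.

```bash
python3 -m crank '[0,0,2,0,0,0,255,0,0,3,0,0,0,255,0,0,3,0,0,0,255]' 60
python3 -m crank '[0,0,0,0,0,0,130,0,0,0,0,0,0,130,0,0,0,0,0,0,130,0,0,-40,0,0,0,130,0,0,-80,0,0,0,130,0,0,-120,0,0,0,130,0,0,-160,0,0,0,130,0,0,-200,0,0,0,60]' 60
python3 - <<'E'
from h import *
p=read_camera("wrist"); cv2.imwrite("pics/r.png",p["color"])
print(seg(p,(.464,-.364),.12,.02,.04),seg(p,(.464,-.364),.12,.085,.1))
p=read_camera("scene"); cv2.imwrite("pics/s.png",cv2.resize(p["color"][100:330,100:420],None,fx=2.4,fy=2.4))
print([x for x in place(p,"wait_1",.002)])
E
```

```text
time_s: 17.95
tool_pos: [0.4652, -0.3639, 0.0232]
tcp_rot: [-0.132, 3.138, -0.001]
contact_force: [-8.9, 7.3, 20.8]
finger_gap: 0.0093
time_s: 18.62
tool_pos: [0.4647, -0.3635, 0.2237]
tcp_rot: [-0.132, 3.138, -0.0]
contact_force: [0.2, -0.8, 0.1]
finger_gap: 0.0526
[(np.int32(509), array([ 365.3, -373.3]), array([  5. , 140.6]), 5.3, np.float64(0.0211)), (np.int32(453), array([ 455.4, -274.2]), array([160. ,   4.9]), 5.2, np.float64(0.0212)), (np.int32(2658), array([ 465.1, -364.2]), array([158.4,  50. ]), 4.7, np.float64(0.0322)), (np.int32(440), array([ 472.9, -457.7]), array([151.6,   5.2]), 5.1, np.float64(0.021)), (np.int32(268), array([ 568.4, -354.5]), array([  4.5, 119.2]), 4.8, np.float64(0.0211))] [(np.int32(1176), array([ 464.7, -364.4]), array([110.6,   9.8]), 5.0, np.float64(0.0918))]
[(0.85, 365, 204, array([0.222, 0.381, 0.002])), (0.81, 304, 273, array([0.541, 0.376, 0.002])), (0.76, 319, 251, array([0.456, 0.368, 0.002])), (0.76, 387, 300, array([0.442, 0.603, 0.002])), (0.45, 207, 154, array([ 0.429, -0.162,  0.002])), (0.21, 161, 137, array([ 0.491, -0.348,  0.002]))]
```

View pics/r.png

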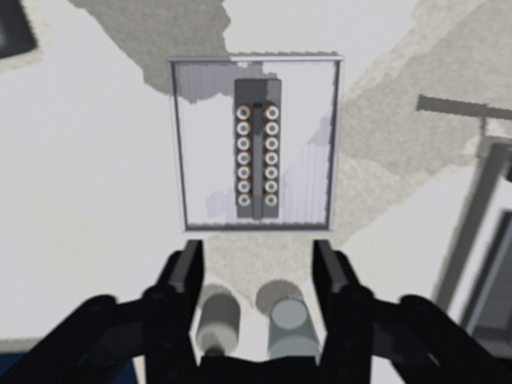

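View pics/s.png

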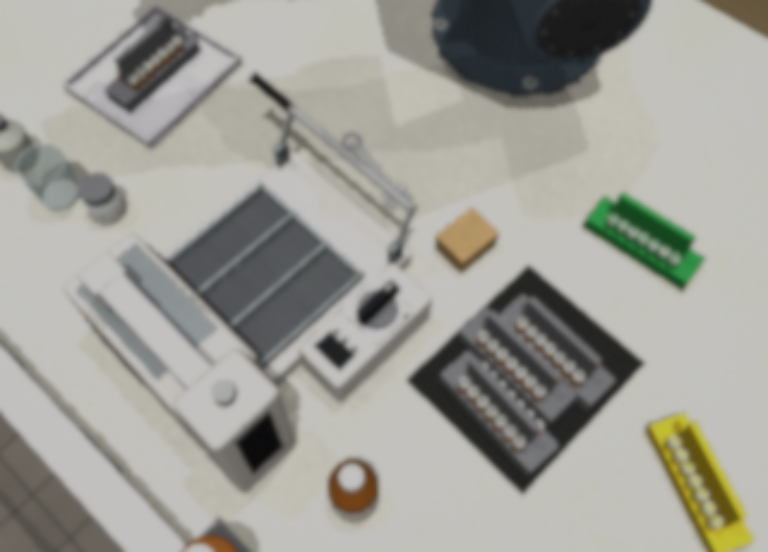

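The finished rack lies flat in the tray: fin top at 92 mm, level throughout. Now to the mat.

```bash
python3 - <<'E'
from h import *
print(rel([.46,.43,.27],Rt=down(0.0)))
E
```

```text
(array([-60.6, 792.4, -48.1]), array([6.000e-04, 6.700e-03, 1.655e+00]))
```

```bash
python3 -m crank '[-61,792,-40,0,0,1.655,0,-61,792,-40,0,0,1.655,0,-61,792,-40,0,0,1.655,0,-61,792,-40,0,0,1.655,0,-61,792,-40,0,0,1.655,0,-61,792,-40,0,0,1.655,0,-61,792,-40,0,0,1.655,0,-61,792,-40,0,0,1.655,0]' 60
python3 - <<'E'
from h import *
print(rel([.46,.43,.27],Rt=down(0.0)))
E
```

```text
time_s: 19.43
tool_pos: [0.4629, -0.0545, 0.2363]
tcp_rot: [-1.286, -2.865, 0.0]
contact_force: [0.8, 0.2, -0.1]
finger_gap: 0.0856
(array([364. , 319.8, -33.6]), array([-1.000e-03, -6.000e-04,  7.268e-01]))
```

```bash
python3 -m crank '[364,320,-34,0,0,0.727,0,364,320,-34,0,0,0.727,0,364,320,-34,0,0,0.727,0,364,320,-34,0,0,0.727,0,364,320,-34,0,0,0.727,0,364,320,-34,0,0,0.727,0,364,320,-34,0,0,0.727,0,364,320,-34,0,0,0.727,0]' 60
python3 -m crank '[130,-120,0,0,0,0,0,130,-120,0,0,0,0,0,130,-120,0,0,0,0,0,130,-120,0,0,0,0,0,130,-120,0,0,0,0,0]' 60
python3 - <<'E'
from h import *
print(rel([.46,.43,.27],Rt=down(0.0)))
E
```

```text
time_s: 20.1
tool_pos: [0.4603, 0.2437, 0.2573]
tcp_rot: [-2.222, -2.221, 0.002]
contact_force: [0.4, -0.3, 0.7]
finger_gap: 0.0856
time_s: 20.52
tool_pos: [0.3366, 0.3744, 0.257]
tcp_rot: [-2.211, -2.23, 0.002]
contact_force: [0.3, 0.4, 1.0]
finger_gap: 0.0855
(array([ 54.5, 123.9, -13.2]), array([-0.0018,  0.0002,  0.0089]))
```

```bash
python3 -m crank '[55,124,-13,0,0,0,0,55,124,-13,0,0,0,0,55,124,-13,0,0,0,0,55,124,-13,0,0,0,0,55,124,-13,0,0,0,0]' 60
python3 - <<'E'
from h import *
p=read_camera("wrist"); cv2.imwrite("pics/t.png",p["color"]); np.savez("t.npz",**p)
print(seg(p,(.47,.37),.16,.08,.1)); print(seg(p,(.47,.37),.16,.024,.036)); print(place(p,"wait_1",.002))
E
```

```text
time_s: 20.93
tool_pos: [0.4666, 0.4274, 0.2681]
tcp_rot: [2.217, 2.226, -0.005]
contact_force: [-0.5, -1.1, -1.8]
finger_gap: 0.0854
[(np.int32(840), array([424.2, 380.2]), array([111.9,  10.1]), 84.0, np.float64(0.0885)), (np.int32(920), array([535.9, 376.1]), array([111.9,  10.5]), 82.1, np.float64(0.088)), (np.int32(784), array([471.9, 355.9]), array([112.2,  10. ]), 83.9, np.float64(0.0885))]
[(np.int32(3034), array([448.2, 367.8]), array([179.3, 100. ]), 84.2, np.float64(0.0291)), (np.int32(1509), array([535.9, 376.1]), array([159.8,  50.1]), 82.1, np.float64(0.029)), (np.int32(158), array([484.4, 309.7]), array([70.5, 15.6]), 83.8, np.float64(0.0288)), (np.int32(114), array([398.9, 312.6]), array([19. , 14.7]), 82.6, np.float64(0.0289)), (np.int32(183), array([515.2, 228.1]), array([55.6,  9.8]), 7.7, np.float64(0.0299))]
[(0.96, 224, 175, array([0.421, 0.377, 0.002])), (0.76, 77, 176, array([0.214, 0.374, 0.002])), (0.71, 308, 176, array([0.538, 0.376, 0.002])), (0.64, 261, 191, array([0.472, 0.354, 0.002]))]
```

View pics/t.png

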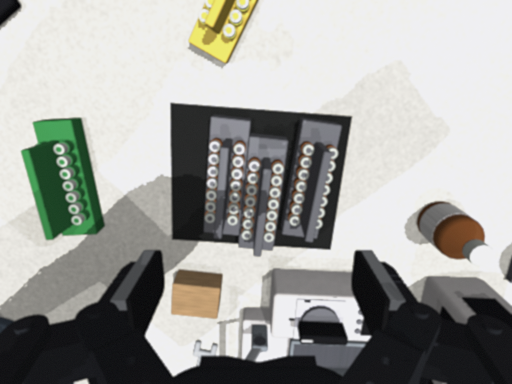

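Three grey racks: fins at A (224,180), B (262,200) and C (319,190). A has been knocked against B since the first look. The green and yellow ones are off the mat. I take C first.

```bash
python3 - <<'E'
from h import *
print(rel([.5359,.3761,.0195],Rt=down(-.138)))
E
```

```text
(array([-50.7,  71.7, 249.9]), array([-0.0015,  0.0015,  0.1428]))
```

```bash
python3 -m crank '[-25,36,40,0,0,0.11,120,-51,72,80,0,0,0.142,130,-51,72,120,0,0,0.142,130,-51,72,155,0,0,0.142,130,-51,72,190,0,0,0.142,130,-51,72,220,0,0,0.142,130,-51,72,240,0,0,0.142,130,-51,72,249,0,0,0.142,130]' 60
python3 - <<'E'
from h import *
print(rel([.5359,.3761,.0195],Rt=down(-.138)))
E
python3 -m crank '[0,0,0,0,0,0,130,0,0,0,0,0,0,255,0,0,0,0,0,0,255,0,0,0,0,0,0,255,0,0,0,0,0,0,255,0,0,0,0,0,0,255]' 60
```

```text
time_s: 21.7
tool_pos: [0.5332, 0.3745, 0.0183]
tcp_rot: [-2.367, -2.064, 0.009]
contact_force: [-0.4, -0.2, 0.7]
finger_gap: 0.0419
(array([ 2. ,  2.5, -1.2]), array([-0.0041,  0.0037,  0.0016]))
time_s: 22.2
tool_pos: [0.5371, 0.3773, 0.0241]
tcp_rot: [-2.368, -2.065, -0.005]
contact_force: [-3.7, -0.0, 8.8]
finger_gap: 0.0095
```

```bash
python3 -m crank '[0,0,-30,0,0,0,255,0,0,-60,0,0,0,255,0,0,-90,0,0,0,255,0,0,-120,0,0,0,255,0,0,-150,0,0,0,255,0,0,-180,0,0,0,255,0,0,-205,0,0,0,255,0,0,-205,0,0,0,255]' 60
python3 - <<'E'
from h import *
print(rel([.56,-.038,.225],Rt=down(1.526)))
E
```

```text
time_s: 22.87
tool_pos: [0.5377, 0.3775, 0.2333]
tcp_rot: [2.367, 2.064, 0.013]
contact_force: [1.4, 0.7, -1.8]
finger_gap: 0.0096
(array([-408.6,   78.6,    6.5]), array([ 9.2000e-03,  7.0000e-04, -1.6625e+00]))
```

```bash
python3 -m crank '[-30,6,0,0,0,-0.11,255,-60,12,0,0,0,-0.22,255,-90,17,0,0,0,-0.33,255,-120,23,0,0,0,-0.44,255,-150,29,0,0,0,-0.55,255,-180,35,0,0,0,-0.66,255,-210,40,0,0,0,-0.77,255,-240,46,0,0,0,-0.88,255]' 60
python3 - <<'E'
from h import *
print(rel([.56,-.038,.225],Rt=down(1.526)))
E
```

```text
time_s: 23.53
tool_pos: [0.5488, 0.131, 0.227]
tcp_rot: [1.255, 2.88, 0.0]
contact_force: [1.3, -0.6, -3.0]
finger_gap: 0.0088
(array([-131.4, -106.9,    2. ]), array([ 2.00e-04,  3.00e-04, -7.77e-01]))
```

```bash
python3 -m crank '[-20,-16,0,0,0,-0.11,255,-40,-33,0,0,0,-0.22,255,-60,-50,0,0,0,-0.33,255,-80,-66,0,0,0,-0.44,255,-100,-82,0,0,0,-0.55,255,-120,-98,0,0,0,-0.66,255,-131,-107,0,0,0,-0.777,255,-131,-107,0,0,0,-0.777,255]' 60
python3 - <<'E'
from h import *
print(rel([.6035,-.0384,.225],Rt=down(1.526)))
p=read_camera("wrist"); cv2.imwrite("pics/u.png",p["color"]); np.savez("u.npz",**p)
print(seg(p,(.6,-.04),.15,.12,.3))
E
```

```text
time_s: 24.2
tool_pos: [0.559, -0.0391, 0.2268]
tcp_rot: [0.071, 3.141, -0.001]
contact_force: [-0.0, -0.2, -3.3]
finger_gap: 0.0091
(array([-44.4,   2.7,   1.8]), array([-0.0007,  0.0001, -0.0002]))
[(np.int32(20804), array([614.9, -42.1]), array([ 50.2, 268.1]), 87.4, np.float64(0.259))]
```

View pics/u.png

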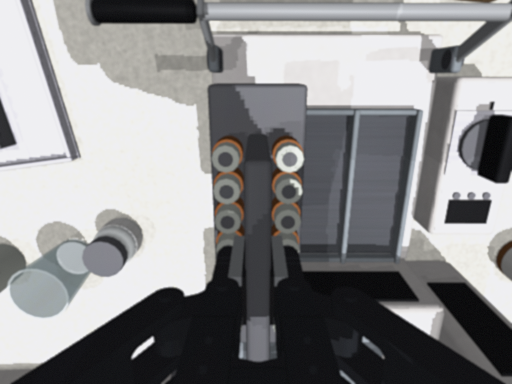

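```bash
cat >> h.py <<'E'
def held(p,under):
    """rack in hand: block-top region -> near edge in tool frame"""
    P,R,s=tool(); w=cloud(p); z=w[...,2]
    m=np.abs(z-(under+.028))<.005; n,l,st,_=cv2.connectedComponentsWithStats(m.astype(np.uint8))
    o=[]
    for i in range(1,n):
        if st[i,4]>400:
            q=R.inv().apply(w[l==i]-P)*1000; o.append((st[i,4],np.percentile(q,1,axis=0).round(1),np.percentile(q,99,axis=0).round(1),cv2.minAreaRect(q[:,:2].astype(np.float32))))
    return o
E
python3 - <<'E'
from h import *
p=read_camera("wrist")
for x in held(p,.2047): print(x)
P,R,s=tool(); print(R.inv().apply(onz(p,257,84,.2327)-P)*1000)
E
```

```text
(np.int32(5825), array([ 22.9, -25.9,  -9.3]), array([77.9, 22.8, -2.9]), ((46.62197494506836, -1.5260887145996094), (50.30078125, 62.54399490356445), 89.94366455078125))
[77.9153162  -1.5879097  -5.81604167]
```

```bash
python3 - <<'E'
from h import *
print(rel([.602,-.0375,.087],Rt=down(1.526)))
E
```

```text
(array([-43. ,   1.4, 139.9]), array([ 0.0002,  0.    , -0.009 ]))
```

```bash
python3 -m crank '[-22,2,10,0,0,0,255,-43,3,25,0,0,0,255,-43,3,50,0,0,0,255,-43,3,75,0,0,0,255,-43,3,100,0,0,0,255,-43,3,120,0,0,0,255,-43,3,130,0,0,0,255,-43,3,130,0,0,0,255]' 60
python3 - <<'E'
from h import *
print(rel([.602,-.0375,.087],Rt=down(1.526)))
p=read_camera("wrist"); cv2.imwrite("pics/v.png",p["color"]); np.savez("v.npz",**p)
E
```

```text
time_s: 24.97
tool_pos: [0.6008, -0.0346, 0.0949]
tcp_rot: [-0.08, -3.137, -0.0]
contact_force: [-0.4, -0.2, -2.4]
finger_gap: 0.009
(array([-1.4, -2.9,  7.9]), array([ 0.0002, -0.0035, -0.0064]))
```

View pics/v.png

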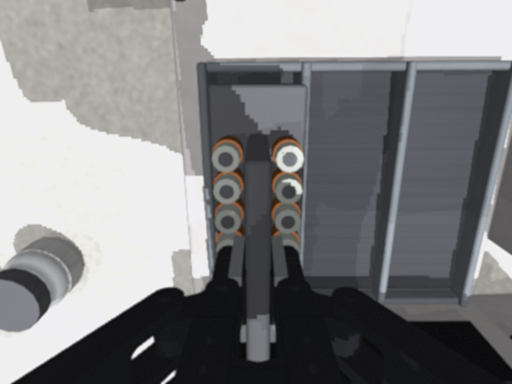

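```bash
python3 - <<'E'
from h import *
p=read_camera("wrist"); P,R,s=tool(); w=cloud(p)
t=(R.inv().apply((w-P).reshape(-1,3))*1000).reshape(w.shape); z=w[...,2]
for r in (80,95,110,130):
    m=np.abs(z[r]-.054)<.006
    c=np.where(m)[0]; print(r,[(int(k[0]),int(k[-1]),t[r,k[0],1].round(1),t[r,k[-1],1].round(1)) for k in np.split(c,np.where(np.diff(c)>1)[0]+1) if len(k)>2])
m=np.abs(z-.0949+.022-.028)<.004; m[:,:200]=0;m[:,312:]=0;m[150:]=0
q=t[m]; print("rack y",np.percentile(q[:,1],[1,99]),"x max",np.percentile(q[:,0],99))
for c in (230,250,280):
    k=np.where(np.abs(z[50:90,c]-.054)<.006)[0]+50
    print(c,k.min(),k.max(),t[k.min(),c,0],t[k.max(),c,0])
E
```

```text
80 [(198, 207, np.float64(-38.1), np.float64(-32.5)), (301, 310, np.float64(27.9), np.float64(33.5)), (404, 409, np.float64(94.1), np.float64(95.7)), (411, 413, np.float64(97.1), np.float64(99.0)), (506, 511, np.float64(159.6), np.float64(160.6))]
95 [(199, 207, np.float64(-37.9), np.float64(-32.6)), (307, 309, np.float64(31.6), np.float64(33.2)), (401, 411, np.float64(93.9), np.float64(98.8)), (503, 511, np.float64(160.2), np.float64(162.3))]
110 [(200, 205, np.float64(-37.6), np.float64(-34.1)), (307, 309, np.float64(32.4), np.float64(33.9)), (400, 409, np.float64(93.8), np.float64(99.0)), (498, 510, np.float64(159.6), np.float64(164.8))]
130 [(201, 209, np.float64(-37.7), np.float64(-32.5)), (306, 308, np.float64(32.3), np.float64(33.9)), (397, 406, np.float64(94.0), np.float64(98.5)), (494, 505, np.float64(159.6), np.float64(165.2))]
rack y [-24.55118743  24.13284394] x max 78.71011706320127
230 61 69 91.62791529028702 86.8679315704084
250 62 64 91.0503005071393 89.84103268982608Traceback (most recent call last):
  File "<stdin>", line 11, in <module>
    return umr_minimum(a, axis, None, out, keepdims, initial, where)
ValueError: zero-size array to reduction operation minimum which has no identity
```

```bash
python3 -m crank '[2,-2,0,0,0,0,255,2,-2,12,0,0,0,255,2,-2,22,0,0,0,255,2,-2,29,0,0,0,255,2,-2,34,0,0,0,255,2,-2,34,0,0,0,255]' 60
python3 -m crank '[0,0,2,0,0,0,255,0,0,4,0,0,0,255,0,0,4,0,0,0,255]' 60
```

```text
time_s: 25.57
tool_pos: [0.5996, -0.0375, 0.062]
tcp_rot: [-0.079, -3.139, -0.0]
contact_force: [0.0, 0.1, -3.6]
finger_gap: 0.0091
time_s: 25.82
tool_pos: [0.6002, -0.0375, 0.0589]
tcp_rot: [0.079, 3.14, -0.0]
contact_force: [-0.5, -0.8, -3.0]
finger_gap: 0.0091
```

```bash
python3 -m crank '[0,0,2,0,0,0,255,0,0,3,0,0,0,255,0,0,3,0,0,0,255]' 60
python3 -m crank '[0,0,1,0,0,0,255,0,0,2,0,0,0,255,0,0,2,0,0,0,255]' 60
```

```text
time_s: 26.07
tool_pos: [0.6005, -0.0377, 0.0571]
tcp_rot: [0.079, 3.139, -0.0]
contact_force: [-3.7, -0.3, 11.2]
finger_gap: 0.0089
time_s: 26.32
tool_pos: [0.6006, -0.0376, 0.057]
tcp_rot: [0.079, 3.138, -0.0]
contact_force: [-17.1, -0.1, 38.9]
finger_gap: 0.0091
```

On the floor. I release and rise straight up, then check.

```bash
python3 -m crank '[0,0,-2,0,0,0,130,0,0,-2,0,0,0,130,0,0,-2,0,0,0,130,0,0,-40,0,0,0,130,0,0,-80,0,0,0,130,0,0,-120,0,0,0,130,0,0,-160,0,0,0,130,0,0,-200,0,0,0,60]' 60
python3 -m crank '[50,0,-15,0,0,0,0,50,0,-15,0,0,0,0,50,0,-15,0,0,0,0]' 60
python3 - <<'E'
from h import *
p=read_camera("wrist"); cv2.imwrite("pics/x.png",p["color"])
print(seg(p,(.6,-.038),.09,.115,.13)); print(seg(p,(.6,-.038),.1,.058,.07))
print(seg(p,(.6,-.038),.11,.03,.042))
E
```

```text
time_s: 26.98
tool_pos: [0.5997, -0.0375, 0.2559]
tcp_rot: [0.079, 3.14, -0.0]
contact_force: [0.8, -0.3, 0.5]
finger_gap: 0.0525
time_s: 27.23
tool_pos: [0.5495, -0.035, 0.2708]
tcp_rot: [0.079, 3.138, -0.0]
contact_force: [0.4, 0.8, 0.0]
finger_gap: 0.0851
[(np.int32(954), array([602.3, -37.8]), array([  9.8, 112.3]), 86.8, np.float64(0.1218))]
[(np.int32(2051), array([601.8, -37.9]), array([ 50. , 159.4]), 87.2, np.float64(0.0623)), (np.int32(108), array([695.4, -39.4]), array([60.3,  4.7]), 87.9, np.float64(0.0642))]
[(np.int32(2862), array([580.6, -71.2]), array([103.1, 219.6]), 59.7, np.float64(0.0341)), (np.int32(966), array([603.4, -36.9]), array([ 60.3, 172.7]), 87.3, np.float64(0.0357)), (np.int32(5250), array([606.5,  29.9]), array([ 59.2, 172.5]), 87.4, np.float64(0.0354))]
```

View pics/x.png

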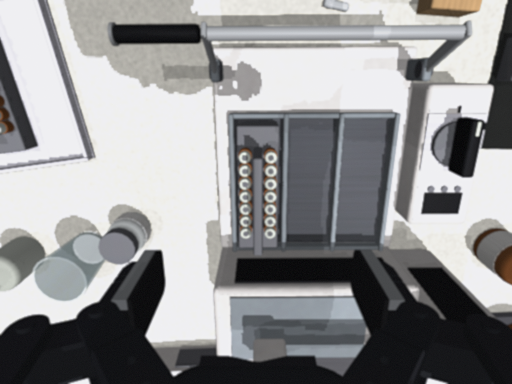

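Rack C is seated in bay 0: fin top at 122 mm, as the done rack had. Back to the mat.

```bash
python3 - <<'E'
from h import *
print(rel([.45,.43,.27],Rt=down(-.1)))
E
```

```text
(array([123.1, 459.4,  -0.6]), array([8.0000e-04, 9.0000e-04, 1.6204e+00]))
```

```bash
python3 -m crank '[123,460,0,0,0,1.62,0,123,460,0,0,0,1.62,0,123,460,0,0,0,1.62,0,123,460,0,0,0,1.62,0,123,460,0,0,0,1.62,0,123,460,0,0,0,1.62,0,123,460,0,0,0,1.62,0,123,460,0,0,0,1.62,0]' 60
python3 - <<'E'
from h import *
print(rel([.45,.43,.27],Rt=down(-.1)))
E
```

```text
time_s: 27.95
tool_pos: [0.4866, 0.2634, 0.2677]
tcp_rot: [-1.458, -2.781, 0.002]
contact_force: [0.5, -0.3, -0.2]
finger_gap: 0.0854
(array([157.8,  64.6,  -2.4]), array([-1.800e-03,  5.000e-04,  7.049e-01]))
```

```bash
python3 -m crank '[158,64,0,0,0,0.705,0,158,64,0,0,0,0.705,0,158,64,0,0,0,0.705,0,158,64,0,0,0,0.705,0,158,64,0,0,0,0.705,0,158,64,0,0,0,0.705,0,158,64,0,0,0,0.705,0]' 60
python3 - <<'E'
from h import *
p=read_camera("wrist"); cv2.imwrite("pics/y.png",p["color"])
print(seg(p,(.45,.37),.16,.08,.1))
print(rel([.4242,.3802,.0195],Rt=down(-.105)))
E
```

```text
time_s: 28.53
tool_pos: [0.4487, 0.4289, 0.267]
tcp_rot: [2.327, 2.11, -0.004]
contact_force: [0.8, -0.5, -0.2]
finger_gap: 0.0852
[(np.int32(836), array([424.3, 380.5]), array([110.9,  10.1]), 84.0, np.float64(0.0884)), (np.int32(808), array([471.9, 356.3]), array([110.7,  10.2]), 84.0, np.float64(0.0884))]
(array([-49.6, -19.9, 248.1]), array([-0.0014,  0.0017,  0.013 ]))
```

View pics/y.png

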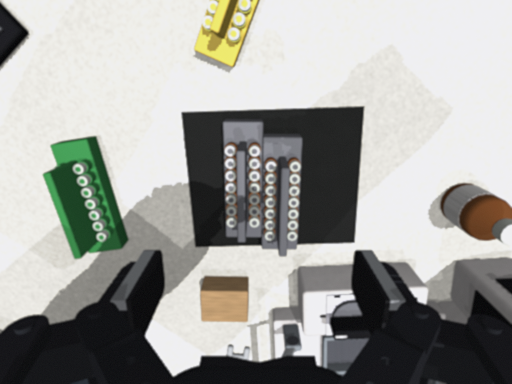

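```bash
python3 -m crank '[-25,-10,40,0,0,0.013,130,-49,-20,80,0,0,0.013,155,-49,-20,120,0,0,0.013,155,-49,-20,155,0,0,0.013,155,-49,-20,190,0,0,0.013,155,-49,-20,220,0,0,0.013,155,-49,-20,238,0,0,0.013,155,-49,-20,246,0,0,0.013,155]' 60
python3 -m crank '[0,0,0,0,0,0,155,0,0,0,0,0,0,255,0,0,0,0,0,0,255,0,0,0,0,0,0,255,0,0,0,0,0,0,255]' 60
```

```text
time_s: 29.25
tool_pos: [0.4228, 0.3783, 0.0191]
tcp_rot: [2.335, 2.102, -0.009]
contact_force: [-0.6, 0.4, 0.1]
finger_gap: 0.0338
time_s: 29.67
tool_pos: [0.4255, 0.3817, 0.0245]
tcp_rot: [-2.337, -2.099, -0.004]
contact_force: [-1.3, -0.9, 7.9]
finger_gap: 0.0092
```

```bash
python3 -m crank '[0,0,-30,0,0,0,255,0,0,-60,0,0,0,255,0,0,-90,0,0,0,255,0,0,-120,0,0,0,255,0,0,-150,0,0,0,255,0,0,-180,0,0,0,255,0,0,-205,0,0,0,255,0,0,-205,0,0,0,255]' 60
python3 - <<'E'
from h import *
print(rel([.56,.031,.225],Rt=down(1.526)))
E
```

```text
time_s: 30.33
tool_pos: [0.4261, 0.3823, 0.2338]
tcp_rot: [2.337, 2.099, 0.012]
contact_force: [0.1, 0.7, -2.1]
finger_gap: 0.0089
(array([-335. ,  170.6,    7.7]), array([ 8.700e-03, -1.000e-04, -1.633e+00]))
```

```bash
python3 -m crank '[-27,14,0,0,0,-0.11,255,-54,27,0,0,0,-0.22,255,-81,41,0,0,0,-0.33,255,-108,55,0,0,0,-0.44,255,-135,69,0,0,0,-0.55,255,-162,82,0,0,0,-0.66,255,-190,97,0,0,0,-0.77,255,-218,111,0,0,0,-0.88,255]' 60
python3 - <<'E'
from h import *
print(rel([.56,.031,.225],Rt=down(1.526)))
E
```

```text
time_s: 31.0
tool_pos: [0.512, 0.1509, 0.2281]
tcp_rot: [1.212, 2.898, 0.0]
contact_force: [1.0, -0.0, -2.8]
finger_gap: 0.0093
(array([-119.1,  -50. ,    3.1]), array([ 3.000e-04,  4.000e-04, -7.474e-01]))
```

```bash
python3 -m crank '[-20,-8,0,0,0,-0.11,255,-40,-17,0,0,0,-0.22,255,-60,-25,0,0,0,-0.33,255,-80,-33,0,0,0,-0.44,255,-100,-42,0,0,0,-0.55,255,-119,-50,0,0,0,-0.66,255,-119,-50,0,0,0,-0.745,255,-119,-50,0,0,0,-0.745,255]' 60
python3 - <<'E'
from h import *
print(rel([.60,.0295,.095],Rt=down(1.523)))
p=read_camera("wrist"); P=tool()[0]
for x in held(p,P[2]-.0224): print(x)
E
```

```text
time_s: 31.67
tool_pos: [0.5591, 0.0312, 0.2278]
tcp_rot: [-0.079, -3.14, 0.0]
contact_force: [-0.4, 1.3, -2.7]
finger_gap: 0.009
(array([-41. ,   0.3, 132.8]), array([-0.0001, -0.0001, -0.0025]))
(np.int32(5777), array([ 21.6, -26. ,  -9.2]), array([77.2, 22.8, -2.6]), ((45.72223663330078, -1.5187225341796875), (50.25521469116211, 63.111053466796875), 89.742431640625))
```

```bash
python3 -m crank '[-22,0,10,0,0,0,255,-44,0,25,0,0,0,255,-44,0,50,0,0,0,255,-44,0,75,0,0,0,255,-44,0,100,0,0,0,255,-44,0,120,0,0,0,255,-44,0,133,0,0,0,255,-44,0,133,0,0,0,255]' 60
cat > chk.py <<'E'
from h import *
import sys
p=read_camera("wrist"); P,R,s=tool(); w=cloud(p)
t=(R.inv().apply((w-P).reshape(-1,3))*1000).reshape(w.shape); z=w[...,2]
print(P)
for r in (80,95,110,130):
    m=np.abs(z[r]-.054)<.006
    c=np.where(m)[0]; print(r,[(int(k[0]),int(k[-1]),float(t[r,k[0],1].round(1)),float(t[r,k[-1],1].round(1))) for k in np.split(c,np.where(np.diff(c)>1)[0]+1) if len(k)>2])
m=np.abs(z-(P[2]-.0222+.028))<.004; m[:,:200]=0;m[:,312:]=0;m[150:]=0
q=t[m]; print("rack y",np.percentile(q[:,1],[1,99]),"x max",np.percentile(q[:,0],99))
for c in (220,230,250,280):
    k=np.where(np.abs(z[50:90,c]-.054)<.006)[0]+50
    if len(k): print(c,k.min(),k.max(),t[k.min(),c,0].round(1),t[k.max(),c,0].round(1))
cv2.imwrite(sys.argv[1],p["color"])
E
python3 chk.py pics/z.png
```

```text
time_s: 32.38
tool_pos: [0.6008, 0.0306, 0.0922]
tcp_rot: [-0.087, -3.136, 0.0]
contact_force: [-0.4, -0.5, -2.9]
finger_gap: 0.0091
[0.60170018 0.03054157 0.09407145]
80 [(92, 102, -103.8, -98.2), (198, 207, -37.3, -32.0), (302, 311, 27.8, 33.2), (407, 417, 93.7, 98.8), (446, 456, 118.9, 119.0)]
95 [(95, 97, -102.7, -102.0), (99, 103, -100.1, -98.0), (186, 190, -43.7, -43.5), (199, 207, -37.1, -32.0), (307, 311, 31.0, 33.6), (404, 415, 93.6, 99.2), (443, 454, 118.9, 119.5)]
110 [(97, 105, -103.1, -98.2), (188, 190, -43.7, -43.5), (200, 208, -37.0, -32.1), (306, 310, 30.8, 33.6), (403, 413, 94.3, 99.3), (441, 451, 118.9, 119.9)]
130 [(100, 108, -103.3, -98.0), (189, 191, -43.6, -43.8), (201, 208, -37.4, -32.6), (305, 309, 30.5, 33.4), (400, 410, 94.1, 98.9), (438, 448, 119.0, 119.3)]
rack y [-24.46378719  23.38878759] x max 77.82186161593901
220 70 74 86.2 83.9
230 67 75 88.0 83.3
250 67 75 88.0 83.3
280 70 75 86.2 83.2
```

View pics/z.png

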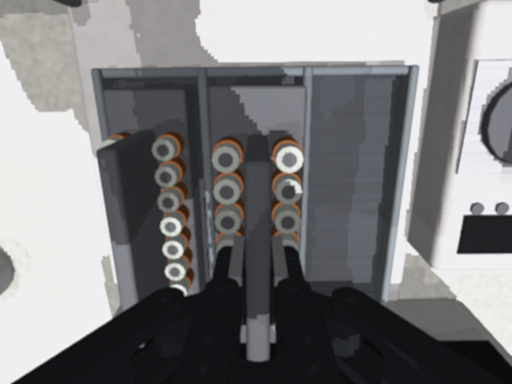

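```bash
python3 -m crank '[0,-1.5,0,0,0,0,255,0,-1.5,12,0,0,0,255,0,-1.5,22,0,0,0,255,0,-1.5,29,0,0,0,255,0,-1.5,34,0,0,0,255,0,-1.5,36,0,0,0,255,0,-1.5,36,0,0,0,255]' 60
python3 -m crank '[0,0,1,0,0,0,255,0,0,2,0,0,0,255,0,0,2,0,0,0,255]' 60
```

```text
time_s: 33.02
tool_pos: [0.6026, 0.0284, 0.0587]
tcp_rot: [-0.084, -3.14, 0.0]
contact_force: [0.1, 0.7, -2.4]
finger_gap: 0.0093
time_s: 33.27
tool_pos: [0.6034, 0.0284, 0.0576]
tcp_rot: [0.083, 3.139, 0.0]
contact_force: [0.9, -0.4, 3.8]
finger_gap: 0.0094
```

```bash
python3 -m crank '[0,0,1,0,0,0,255,0,0,1,0,0,0,255]' 60
python3 -m crank '[0,0,0,0,0,0,130,0,0,0,0,0,0,130,0,0,0,0,0,0,130,0,0,-40,0,0,0,130,0,0,-80,0,0,0,130,0,0,-120,0,0,0,130,0,0,-160,0,0,0,130,0,0,-200,0,0,0,60]' 60
python3 -m crank '[50,0,-15,0,0,0,0,50,0,-15,0,0,0,0,50,0,-15,0,0,0,0]' 60
python3 - <<'E'
from h import *
p=read_camera("wrist"); cv2.imwrite("pics/aa.png",p["color"])
print(seg(p,(.605,0),.12,.115,.13)); print(seg(p,(.605,0.0),.12,.058,.07))
print(rel([.47,.43,.27],Rt=down(-.105)))
E
```

```text
time_s: 33.43
tool_pos: [0.6036, 0.0282, 0.0575]
tcp_rot: [0.084, 3.138, -0.0]
contact_force: [-3.6, -2.3, 14.5]
finger_gap: 0.0092
time_s: 34.1
tool_pos: [0.6022, 0.0284, 0.258]
tcp_rot: [0.084, 3.14, 0.0]
contact_force: [0.9, 0.2, 1.2]
finger_gap: 0.0525
time_s: 34.35
tool_pos: [0.552, 0.0312, 0.273]
tcp_rot: [0.083, 3.138, 0.0]
contact_force: [0.1, 0.6, 0.8]
finger_gap: 0.085
[(np.int32(984), array([601.5, -37.8]), array([ 10.4, 110.8]), 87.2, np.float64(0.1216)), (np.int32(872), array([605.1,  27.5]), array([  9. , 111.3]), 87.1, np.float64(0.122)), (np.int32(2097), array([702.3,  -2.5]), array([153.4,  16. ]), 87.5, np.float64(0.1238))]
[(np.int32(1775), array([602.3, -37.6]), array([ 50. , 160.1]), 87.4, np.float64(0.0624)), (np.int32(2129), array([605.6,  27.8]), array([ 50.1, 159.6]), 87.0, np.float64(0.0623)), (np.int32(327), array([696.8,  -2.5]), array([152.8,   4.9]), 87.6, np.float64(0.0643))]
(array([103.4, 393.9,   1.6]), array([1.0000e-03, 7.0000e-04, 1.6228e+00]))
```

View pics/aa.png

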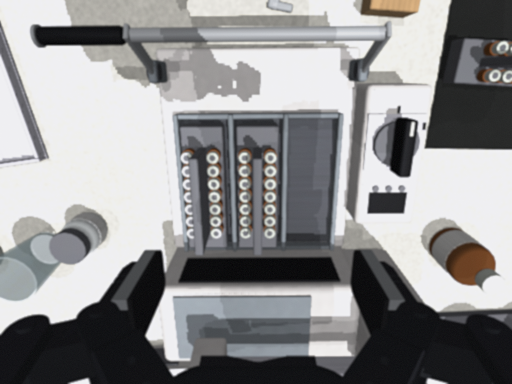

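Both racks sit flat, at (205,185) and (258,185). Now the last waiting rack.

```bash
python3 -m crank '[103,394,0,0,0,1.62,0,103,394,0,0,0,1.62,0,103,394,0,0,0,1.62,0,103,394,0,0,0,1.62,0,103,394,0,0,0,1.62,0,103,394,0,0,0,1.62,0,103,394,0,0,0,1.62,0,103,394,0,0,0,1.62,0]' 60
python3 - <<'E'
from h import *
print(rel([.47,.43,.27],Rt=down(-.105)))
E
```

```text
time_s: 35.07
tool_pos: [0.4904, 0.335, 0.2697]
tcp_rot: [-1.485, -2.767, 0.003]
contact_force: [0.7, -0.6, -0.2]
finger_gap: 0.0858
(array([90.5, 35.5, -0.3]), array([-0.0018,  0.0007,  0.6908]))
```

```bash
python3 -m crank '[90,35,0,0,0,0.69,0,90,35,0,0,0,0.69,0,90,35,0,0,0,0.69,0,90,35,0,0,0,0.69,0,90,35,0,0,0,0.69,0,90,35,0,0,0,0.69,0,90,35,0,0,0,0.69,0]' 60
python3 - <<'E'
from h import *
p=read_camera("wrist"); cv2.imwrite("pics/ab.png",p["color"])
r=seg(p,(.47,.36),.16,.08,.1); print(r)
c=r[0][1]/1000
print(rel([c[0],c[1],.0215],Rt=down(-.105)))
E
```

```text
time_s: 35.65
tool_pos: [0.4699, 0.4277, 0.2694]
tcp_rot: [-2.331, -2.106, 0.004]
contact_force: [0.1, 0.3, -1.1]
finger_gap: 0.0854
[(np.int32(766), array([474.8, 355.8]), array([111. ,  10.1]), 83.5, np.float64(0.0886))]
(array([-70.6,  12.1, 248.3]), array([-0.0013,  0.0015,  0.0083]))
```

View pics/ab.png

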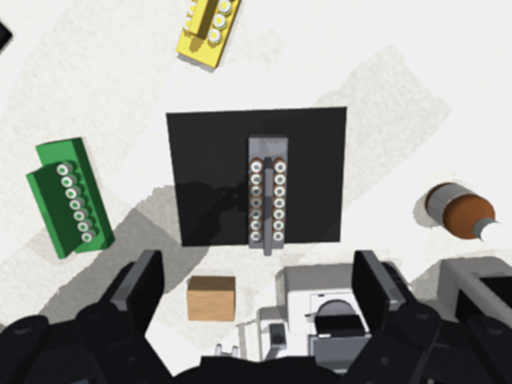

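```bash
python3 -m crank '[-35,6,40,0,0,0.01,120,-70,12,80,0,0,0.01,130,-70,12,120,0,0,0.01,130,-70,12,155,0,0,0.01,130,-70,12,190,0,0,0.01,130,-70,12,220,0,0,0.01,130,-70,12,240,0,0,0.01,130,-70,12,248,0,0,0.01,130]' 60
python3 -m crank '[0,0,0,0,0,0,130,0,0,0,0,0,0,255,0,0,0,0,0,0,255,0,0,0,0,0,0,255,0,0,0,0,0,0,255,0,0,0,0,0,0,255]' 60
python3 -m crank '[0,0,-30,0,0,0,255,0,0,-60,0,0,0,255,0,0,-90,0,0,0,255,0,0,-120,0,0,0,255,0,0,-150,0,0,0,255,0,0,-180,0,0,0,255,0,0,-205,0,0,0,255,0,0,-205,0,0,0,255]' 60
python3 - <<'E'
from h import *
print(rel([.56,.097,.225],Rt=down(1.523)))
E
```

```text
time_s: 36.37
tool_pos: [0.4727, 0.3546, 0.0184]
tcp_rot: [-2.335, -2.101, 0.01]
contact_force: [0.0, -0.6, 0.0]
finger_gap: 0.0422
time_s: 36.87
tool_pos: [0.4761, 0.3576, 0.0247]
tcp_rot: [2.338, 2.098, 0.004]
contact_force: [-2.2, 1.2, 8.2]
finger_gap: 0.009
time_s: 37.53
tool_pos: [0.4766, 0.3579, 0.234]
tcp_rot: [2.337, 2.098, 0.012]
contact_force: [0.7, -0.1, -1.0]
finger_gap: 0.0091
(array([-250.4,  111. ,    8.3]), array([ 8.8000e-03,  6.0000e-04, -1.6309e+00]))
```

```bash
python3 -m crank '[-20,8,0,0,0,-0.11,255,-40,16,0,0,0,-0.22,255,-60,25,0,0,0,-0.33,255,-80,34,0,0,0,-0.44,255,-100,43,0,0,0,-0.55,255,-120,52,0,0,0,-0.66,255,-140,61,0,0,0,-0.77,255,-160,70,0,0,0,-0.88,255]' 60
python3 - <<'E'
from h import *
print(rel([.56,.097,.225],Rt=down(1.523)))
E
```

```text
time_s: 38.2
tool_pos: [0.5276, 0.1891, 0.2281]
tcp_rot: [1.214, 2.897, 0.0]
contact_force: [0.9, -0.2, -2.0]
finger_gap: 0.009
(array([-88.4, -41.5,   3.2]), array([ 2.000e-04,  3.000e-04, -7.455e-01]))
```

```bash
python3 -m crank '[-15,-7,0,0,0,-0.11,255,-30,-14,0,0,0,-0.22,255,-45,-21,0,0,0,-0.33,255,-60,-28,0,0,0,-0.44,255,-75,-35,0,0,0,-0.55,255,-88,-41,0,0,0,-0.66,255,-88,-41,0,0,0,-0.745,255,-88,-41,0,0,0,-0.745,255]' 60
python3 - <<'E'
from h import *
print(rel([.605,.0945,.095],Rt=down(1.523)))
p=read_camera("wrist"); P=tool()[0]
for x in held(p,P[2]-.0224): print(x)
E
```

```text
time_s: 38.87
tool_pos: [0.5595, 0.0977, 0.228]
tcp_rot: [0.08, 3.14, -0.0]
contact_force: [-0.3, -0.1, -2.4]
finger_gap: 0.009
(array([-45.6,  -0.9, 133. ]), array([-0.    ,  0.0001, -0.0031]))
(np.int32(6014), array([ -1.9, -25.9,  -9.3]), array([76.4, 23. , -2.1]), ((27.581661224365234, -1.2540435791015625), (50.05882263183594, 98.36112976074219), 89.81378173828125))
```

```bash
python3 -m crank '[-23,0,10,0,0,0,255,-46,0,25,0,0,0,255,-46,0,50,0,0,0,255,-46,0,75,0,0,0,255,-46,0,100,0,0,0,255,-46,0,120,0,0,0,255,-46,0,133,0,0,0,255,-46,0,133,0,0,0,255]' 60
python3 chk.py pics/ac.png
```

```text
time_s: 39.58
tool_pos: [0.6034, 0.0963, 0.0921]
tcp_rot: [-0.089, -3.136, 0.001]
contact_force: [-0.1, -0.1, -3.1]
finger_gap: 0.009
[0.60423941 0.09630701 0.09403443]
80 [(93, 104, -102.7, -97.4), (198, 207, -37.5, -31.9), (303, 312, 28.1, 33.7), (342, 346, 53.2, 53.1)]
95 [(77, 86, -109.9, -109.7), (95, 103, -103.4, -98.4), (187, 190, -43.8, -43.5), (199, 207, -37.3, -32.1), (307, 311, 31.0, 33.5), (341, 345, 53.2, 53.3)]
110 [(79, 90, -110.4, -109.3), (97, 105, -102.6, -98.4), (188, 190, -43.5, -43.5), (200, 208, -37.2, -32.1), (306, 311, 30.7, 34.3), (340, 344, 53.2, 53.2)]
130 [(0, 2, -168.0, -166.0), (83, 93, -110.0, -109.3), (101, 108, -102.7, -98.2), (189, 192, -43.5, -43.5), (201, 209, -37.4, -31.9), (305, 310, 30.7, 34.1), (339, 343, 53.2, 53.7)]
rack y [-24.47087575  23.28765617] x max 76.87518871599971
220 71 75 85.7 83.3
230 73 76 84.5 82.7
250 69 71 86.8 85.6
280 69 74 86.8 83.8
```

View pics/ac.png

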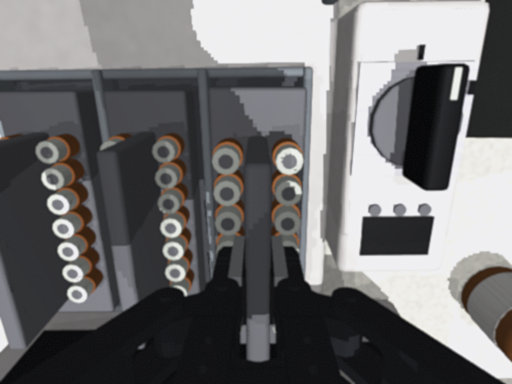

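```bash
python3 -m crank '[0,-1.5,0,0,0,0,255,0,-1.5,12,0,0,0,255,0,-1.5,22,0,0,0,255,0,-1.5,29,0,0,0,255,0,-1.5,34,0,0,0,255,0,-1.5,37,0,0,0,255,0,-1.5,37,0,0,0,255]' 60
python3 -m crank '[0,0,1,0,0,0,255,0,0,2,0,0,0,255,0,0,2,0,0,0,255]' 60
```

```text
time_s: 40.22
tool_pos: [0.6053, 0.0944, 0.0582]
tcp_rot: [0.085, 3.14, -0.0]
contact_force: [0.4, 0.8, -1.5]
finger_gap: 0.009
time_s: 40.47
tool_pos: [0.6058, 0.0943, 0.0577]
tcp_rot: [0.085, 3.139, 0.0]
contact_force: [-6.4, -3.8, 19.1]
finger_gap: 0.0091
```

```bash
python3 -m crank '[0,0,0,0,0,0,130,0,0,0,0,0,0,130,0,0,0,0,0,0,130,0,0,-40,0,0,0,130,0,0,-80,0,0,0,130,0,0,-120,0,0,0,130,0,0,-160,0,0,0,130,0,0,-200,0,0,0,60]' 60
python3 -m crank '[50,-30,-15,0,0,0,0,50,-30,-15,0,0,0,0,50,-30,-15,0,0,0,0]' 60
python3 - <<'E'
from h import *
p=read_camera("wrist"); cv2.imwrite("pics/ad.png",p["color"])
for x in seg(p,(.605,0.03),.13,.115,.13): print(x)
for x in seg(p,(.605,0.03),.13,.058,.07): print(x)
# clamp now
print(rel([.43,-.1163,.22],Rt=down(-.045)))
E
```

```text
time_s: 41.13
tool_pos: [0.6048, 0.0944, 0.2582]
tcp_rot: [0.085, 3.14, 0.0]
contact_force: [0.8, 0.4, 0.4]
finger_gap: 0.0526
time_s: 41.38
tool_pos: [0.553, 0.0661, 0.2738]
tcp_rot: [0.086, 3.136, 0.0]
contact_force: [-0.6, -0.7, -0.5]
finger_gap: 0.0852
(np.int32(932), array([604.9,  27.8]), array([ 10.1, 111.5]), 87.0, np.float64(0.1216))
(np.int32(940), array([608. ,  93.8]), array([ 10.2, 111. ]), 86.9, np.float64(0.1217))
(np.int32(1031), array([602.1, -37.9]), array([ 10.7, 111.9]), 87.0, np.float64(0.1213))
(np.int32(2428), array([707.8,  32.6]), array([168.8,  23.9]), 87.2, np.float64(0.124))
(np.int32(1725), array([602.1, -37. ]), array([ 50.2, 159.6]), 87.8, np.float64(0.0623))
(np.int32(1708), array([605.4,  28.5]), array([ 49.6, 160.3]), 87.8, np.float64(0.0623))
(np.int32(1644), array([608.,  94.]), array([ 49.6, 158.2]), 86.6, np.float64(0.0624))
(np.int32(512), array([607.5, 154.8]), array([10. , 91.4]), 87.1, np.float64(0.0666))
(np.int32(116), array([670.7, 108.6]), array([13.4, 34.1]), 88.5, np.float64(0.062))
(np.int32(101), array([675.1,   5.1]), array([12.2, 18. ]), 85.1, np.float64(0.0619))
(np.int32(375), array([698.3,  25.2]), array([182.7,   5. ]), 87.5, np.float64(0.0643))
(array([ 113.4, -189.5,   52.1]), array([2.100e-03, 1.500e-03, 1.561e+00]))
```

View pics/ad.png

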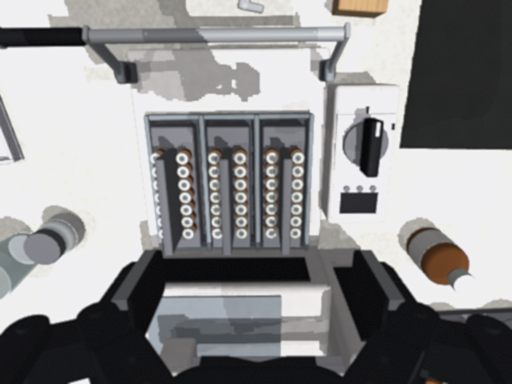

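All three racks sit flat in the bays, at (175,195), (228,195) and (285,195). Next: close the clamp.

```bash
python3 -m crank '[113,-190,30,0,0,1.56,0,113,-190,30,0,0,1.56,0,113,-190,30,0,0,1.56,0,113,-190,30,0,0,1.56,0,113,-190,30,0,0,1.56,0,113,-190,30,0,0,1.56,0,113,-190,30,0,0,1.56,0,113,-190,30,0,0,1.56,0]' 25
python3 - <<'E'
from h import *
print(rel([.43,-.1163,.24],Rt=down(-.045)))
E
```

```text
time_s: 42.1
tool_pos: [0.4301, -0.1172, 0.2405]
tcp_rot: [-1.591, -2.708, 0.0]
contact_force: [-0.4, -0.4, -0.6]
finger_gap: 0.0854
(array([0.8, 0.4, 0.5]), array([-7.000e-04, -5.000e-04,  5.534e-01]))
```

```bash
python3 -m crank '[0,0,0,0,0,0.553,0,0,0,0,0,0,0.553,0,0,0,0,0,0,0.553,0,0,0,0,0,0,0.553,0,0,0,0,0,0,0.553,100]' 25
python3 - <<'E'
from h import *
p=read_camera("wrist"); cv2.imwrite("pics/ae.png",p["color"]);w=cloud(p)
print(place(p,"clamp_handle",.135))
g=p["color"].max(2)
m=(g<70)&(np.abs(w[...,2]-.137)<.014)&(np.hypot(w[...,0]-.43,w[...,1]+.12)<.06)
q=w[m]; print(cv2.minAreaRect((q[:,:2]*1000).astype(np.float32)),len(q), q.max(0))
print(rel([.43,-.1163,.087],Rt=down(-.045)))
E
```

```text
time_s: 42.52
tool_pos: [0.4308, -0.1162, 0.2404]
tcp_rot: [-2.269, -2.172, 0.001]
contact_force: [0.9, -0.0, 0.7]
finger_gap: 0.0752
[(0.68, 254, 176, array([ 0.429, -0.119,  0.135])), (0.34, 197, 37, array([ 0.389, -0.004,  0.135]))]
((429.423828125, -115.60767364501953), (73.72412109375, 14.760078430175781), 86.18721771240234) 1292 [ 0.43713486 -0.0786163   0.14350233]
(array([ -0.2,  -0.6, 153.5]), array([-0.001 , -0.0003,  0.008 ]))
```

View pics/ae.png

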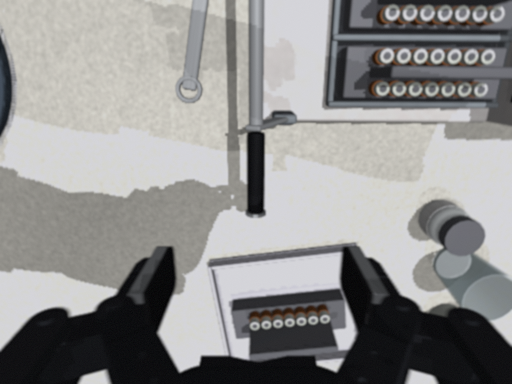

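```bash
python3 -m crank '[0,-1,40,0,0,0.008,120,0,-1,80,0,0,0.008,120,0,-1,115,0,0,0.008,120,0,-1,140,0,0,0.008,120,0,-1,155,0,0,0.008,120,0,-1,155,0,0,0.008,120]' 25
python3 -m crank '[0,0,0,0,0,0,255,0,0,0,0,0,0,255,0,0,0,0,0,0,255,0,0,0,0,0,0,255,0,0,0,0,0,0,255]' 25
```

```text
time_s: 43.12
tool_pos: [0.4275, -0.1157, 0.0829]
tcp_rot: [-2.264, -2.172, 0.004]
contact_force: [-1.1, 0.2, -0.2]
finger_gap: 0.045
time_s: 43.53
tool_pos: [0.4302, -0.1166, 0.0871]
tcp_rot: [2.269, 2.171, 0.001]
contact_force: [-3.2, -0.1, 8.1]
finger_gap: 0.0152
```

```bash
python3 -m crank '[0,17,-5,0,0,0,255,0,34,-6,0,0,0,255,0,51,-3,0,0,0,255,0,67,5,0,0,0,255,0,80,16,0,0,0,255,0,91,30,0,0,0,255,0,97,46,0,0,0,255,0,99,62,0,0,0,255]' 25
python3 -m crank '[0,0,2,0,0,0,255,0,0,2,0,0,0,255]' 25
python3 - <<'E'
from h import *
p=read_camera("wrist"); cv2.imwrite("pics/af.png",p["color"])
E
```

```text
time_s: 44.2
tool_pos: [0.5283, -0.1209, 0.0239]
tcp_rot: [-2.269, -2.172, 0.002]
contact_force: [-31.6, 1.3, 54.6]
finger_gap: 0.0148
time_s: 44.37
tool_pos: [0.5277, -0.1208, 0.0217]
tcp_rot: [-2.269, -2.171, 0.002]
contact_force: [-3.9, -0.3, -4.2]
finger_gap: 0.0149
```

View pics/af.png

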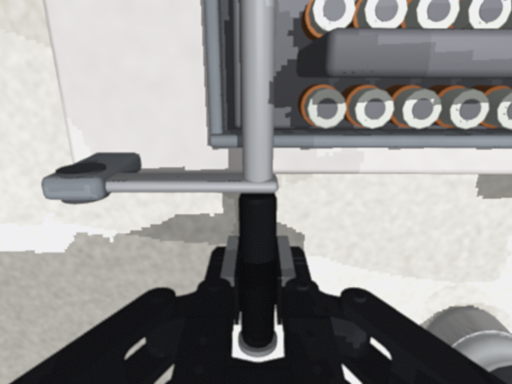

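The bar is down over the front ledges. I release, rise and check the clamp and racks.

```bash
python3 -m crank '[0,0,0,0,0,0,130,0,0,0,0,0,0,130,0,0,0,0,0,0,130,0,0,-40,0,0,0,130,0,0,-80,0,0,0,130,0,0,-120,0,0,0,130,0,0,-160,0,0,0,60,0,0,-195,0,0,0,0]' 25
python3 - <<'E'
from h import *
print(rel([.50,.12,.26],Rt=down(1.526)))
p=read_camera("wrist"); w=cloud(p)
g=p["color"].max(2)
m=(g<60)&(np.abs(w[...,2]-.073)<.012)&(np.hypot(w[...,0]-.527,w[...,1]+.12)<.05)
q=w[m]; print(cv2.minAreaRect((q[:,:2]*1000).astype(np.float32)),len(q), q.max(0))
E
```

```text
time_s: 45.08
tool_pos: [0.5286, -0.1207, 0.2202]
tcp_rot: [2.269, 2.171, 0.002]
contact_force: [0.9, -0.2, -0.4]
finger_gap: 0.065
(array([239.2, -39.1, -40. ]), array([ 1.5000e-03,  2.0000e-03, -1.5701e+00]))
((527.7362060546875, -120.05973815917969), (73.55428314208984, 14.113123893737793), 87.75872039794922) 1011 [ 0.53606985 -0.08335873  0.08030217]
```

The handle is back exactly at its shut place (527.7, -120.1, against 527.7, -120.0 before). Now to the switch.

```bash
python3 -m crank '[239,-39,-40,0,0,-1.57,0,239,-39,-40,0,0,-1.57,0,239,-39,-40,0,0,-1.57,0,239,-39,-40,0,0,-1.57,0,239,-39,-40,0,0,-1.57,0,239,-39,-40,0,0,-1.57,0,239,-39,-40,0,0,-1.57,0,239,-39,-40,0,0,-1.57,0]' 40
python3 -m crank '[0,0,0,0,0,-0.57,0,0,0,0,0,0,-0.57,0,0,0,0,0,0,-0.57,0,0,0,0,0,0,-0.57,0,0,0,0,0,0,-0.57,0,0,0,0,0,0,-0.57,0]' 40
python3 - <<'E'
from h import *
p=read_camera("wrist"); cv2.imwrite("pics/ag.png",p["color"]);
for x in seg(p,(.605,0.03),.13,.115,.13): print(x)
sb=seg(p,(.5515,.19),.036,.100,.116); print(sb)
print(rel([.5515,.190,.12],Rt=down(1.526)))
E
```

```text
time_s: 45.8
tool_pos: [0.5001, 0.122, 0.2576]
tcp_rot: [0.936, 2.998, 0.001]
contact_force: [-0.2, 0.5, 0.3]
finger_gap: 0.0853
time_s: 46.3
tool_pos: [0.5003, 0.1198, 0.2572]
tcp_rot: [0.065, 3.14, 0.0]
contact_force: [-0.8, -0.1, -0.3]
finger_gap: 0.0854
(np.int32(689), array([583.4, -36.9]), array([11.5, 75.7]), 86.6, np.float64(0.121))
(np.int32(968), array([605.2,  28. ]), array([ 10.5, 112.6]), 86.9, np.float64(0.1213))
(np.int32(858), array([608. ,  93.5]), array([  9.7, 112.2]), 86.8, np.float64(0.1218))
(np.int32(2060), array([707.9,  47.8]), array([136.3,  25.2]), 86.1, np.float64(0.1238))
[(np.int32(777), array([551.2, 189.6]), array([14.4, 61.2]), 87.3, np.float64(0.1078))]
(array([-47.9,  72.5, 137.3]), array([ 0.0002,  0.0005, -0.0016]))
```

View pics/ag.png

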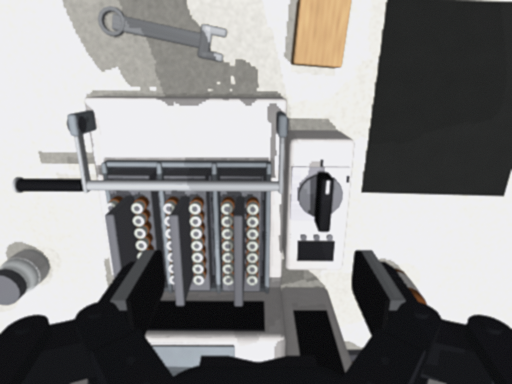

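```bash
python3 -m crank '[-24,36,35,0,0,0,130,-48,72,70,0,0,0,150,-48,72,105,0,0,0,160,-48,72,140,0,0,0,160,-48,72,170,0,0,0,160,-48,72,195,0,0,0,160,-48,72,209,0,0,0,160,-48,72,209,0,0,0,160]' 40
python3 - <<'E'
from h import *
print(rel([.5515,.190,.047],Rt=down(1.526)))
E
python3 -m crank '[0,0,0,0,0,0,160,0,0,0,0,0,0,255,0,0,0,0,0,0,255,0,0,0,0,0,0,255,0,0,0,0,0,0,255]' 40
```

```text
time_s: 47.02
tool_pos: [0.551, 0.1895, 0.0477]
tcp_rot: [-0.076, -3.141, 0.0]
contact_force: [0.0, 0.0, 0.6]
finger_gap: 0.0318
(array([-0.5,  0.5,  0.7]), array([-0.    , -0.0001, -0.0036]))
time_s: 47.43
tool_pos: [0.5515, 0.1899, 0.0483]
tcp_rot: [0.072, 3.14, 0.001]
contact_force: [-1.3, 4.1, 5.0]
finger_gap: 0.0131
```

Gripped. I turn it back clockwise by 60°.

```bash
python3 -m crank '[0,0,0,0,0,0.12,255,0,0,0,0,0,0.24,255,0,0,0,0,0,0.36,255,0,0,0,0,0,0.48,255,0,0,0,0,0,0.6,255,0,0,0,0,0,0.72,255,0,0,0,0,0,0.84,255,0,0,0,0,0,0.96,255]' 40
python3 -m crank '[0,0,0,0,0,0.09,255,0,0,0,0,0,0.09,255,0,0,0,0,0,0.09,255]' 40
python3 -m crank '[0,0,0,0,0,0,130,0,0,0,0,0,0,130,0,0,0,0,0,0,130,0,0,-40,0,0,0,130,0,0,-80,0,0,0,130,0,0,-120,0,0,0,130,0,0,-160,0,0,0,100,0,0,-200,0,0,0,0]' 40
python3 -m crank '[40,0,-40,0,0,-1,0,80,0,-40,0,0,-1,0,120,0,-40,0,0,-1,0,120,0,-40,0,0,-1,0,120,0,-40,0,0,-1,0,120,0,-40,0,0,-1,0,120,0,-40,0,0,-1,0,120,0,-40,0,0,-1,0]' 40
python3 - <<'E'
from h import *
p=read_camera("wrist"); cv2.imwrite("pics/ah.png",p["color"]);
for x in seg(p,(.605,0.03),.13,.115,.13): print(x)
print(seg(p,(.5515,.19),.036,.100,.116))
p=read_camera("scene"); cv2.imwrite("pics/ai.png",cv2.resize(p["color"][100:330,80:400],None,fx=2.4,fy=2.4))
E
```

```text
time_s: 48.1
tool_pos: [0.5516, 0.1902, 0.0483]
tcp_rot: [-1.522, -2.748, -0.002]
contact_force: [0.9, 5.6, 1.9]
finger_gap: 0.0136
time_s: 48.35
tool_pos: [0.5516, 0.1902, 0.0483]
tcp_rot: [-1.636, -2.682, -0.002]
contact_force: [0.7, 5.9, 2.0]
finger_gap: 0.0132
time_s: 49.02
tool_pos: [0.5508, 0.1891, 0.2501]
tcp_rot: [1.636, 2.682, -0.0]
contact_force: [1.9, -0.3, 0.7]
finger_gap: 0.0623
time_s: 49.68
tool_pos: [0.4963, 0.2961, 0.2879]
tcp_rot: [-0.139, -3.138, 0.001]
contact_force: [0.8, -0.7, 0.8]
finger_gap: 0.0856
(np.int32(791), array([602.6,  94.6]), array([ 11.5, 101.1]), 86.8, np.float64(0.1209))
(np.int32(987), array([604.8,  28.4]), array([ 11.5, 111.1]), 87.0, np.float64(0.1207))
(np.int32(126), array([639.9, -35.6]), array([ 5.4, 36.3]), 84.1, np.float64(0.1188))
[(np.int32(642), array([551.6, 190.4]), array([14.4, 61.2]), 27.5, np.float64(0.1078))]
```

View pics/ah.png

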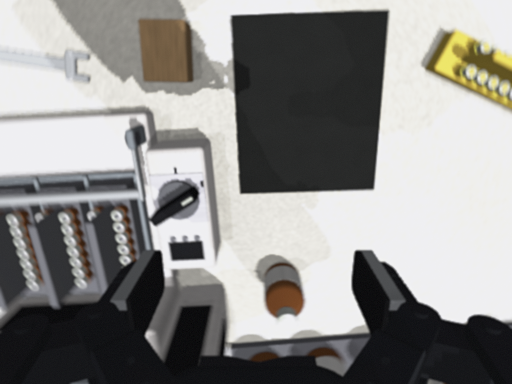

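View pics/ai.png

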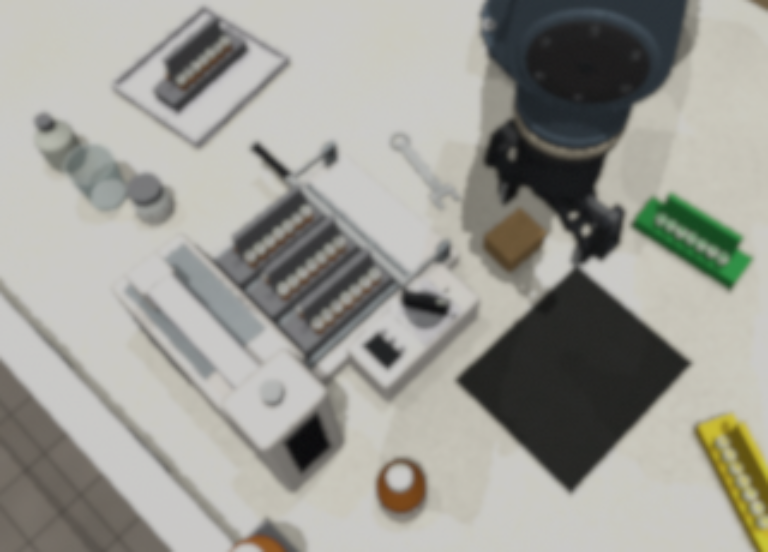

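The final pictures show the switch bar back at its starting angle (27.5°), the clamp shut, three racks in the bays, the done rack in the tray, and the mat empty.

```bash
python3 -c "
from workcell import robot
print(robot.close_job())"
```

```text
the job is handed in; nothing more can be done
None
```

The changeover is done and handed in at about 50 s of the 210 s allowed. I turned the switch off and swung the clamp open, then moved the one finished rack to the tray. The three waiting racks went into bays 0, 1 and 2. I then shut the clamp and turned the switch back on.

**Last checks**
- **New racks:** all three read level, with fin tops at about 122 mm, the same as the finished rack had in its bay.
- **Finished rack:** it is flat in the tray.
- **Clamp:** the handle is back within 0.1 mm of where it was when shut at the start.
- **Switch:** the bar is at 27.5°, which is the on position I measured before turning it off.
- **Bystanders:** none looks moved in the final pictures; I judged this by eye and did not measure it.

**What did not go to plan**
- **First switch grip:** it closed on air because the fingers end about 37 mm short of the reported TCP. I measured this and allowed for it in every later grasp.
- **Knocked rack:** one waiting rack had been pushed against its neighbour. I found it again by camera before picking it up.
- **Peak forces:** closing the clamp gave a brief 55 N wrist reading, and setting the rack in bay 0 reached 39 N. Both are under the 120 N wrist limit.

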